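Load the slide-out tray with small-parts cases and lock it away under its hood

TASK

Slide the flat tray by its handle out of its side pocket, round the lip, and straight out towards you until it is clear of the hood. Set the steel hold-down weight aside, stack all the flat grey small-parts cases that are there on the dark pad between its four posts, crosswise like the pad, in one square pile with flush edges, and set the weight squarely on top; then slide the loaded tray back in under the hood and sideways into the pocket until it is fully home behind the lip. Keep the tray down on its plate all the way (slide it round the lip, do not lift it over), keep the pile square, and leave the other things alone.

Things in the scene. Friction and masses are not known exactly. Their poses are not given: they have to be found in the camera images.
- case_a_center (a point): flat closed grey plastic small-parts case, clear window in its lid, 130 long (its x) x 58 wide (its y) x 24 mm high, 0.11 to 0.22 kg, lying flat, lid up, on the bench right of the bay; the point is its centre, 12 mm above its underside. All cases are alike; 2 to 4 are there, the others are None
- case_b_center (a point): flat closed grey plastic small-parts case, clear window in its lid, 130 long (its x) x 58 wide (its y) x 24 mm high, 0.11 to 0.22 kg, lying flat, lid up, on the bench right of the bay; the point is its centre, 12 mm above its underside. All cases are alike; 2 to 4 are there, the others are None
- case_c_center (a point): flat closed grey plastic small-parts case, clear window in its lid, 130 long (its x) x 58 wide (its y) x 24 mm high, 0.11 to 0.22 kg, lying flat, lid up, on the bench right of the bay; the point is its centre, 12 mm above its underside. All cases are alike; 2 to 4 are there, the others are None
- case_d_center (a point): flat closed grey plastic small-parts case, clear window in its lid, 130 long (its x) x 58 wide (its y) x 24 mm high, 0.11 to 0.22 kg, lying flat, lid up, on the bench right of the bay; the point is its centre, 12 mm above its underside. All cases are alike; 2 to 4 are there, the others are None
- bay: fixed steel slide plate, 4 mm thick (x -240 to 175 mm, y -93 to 93, to 152 inside the lip); origin on the bench top, on the slideway's middle line; x inwards (away from robot), y left. Aluminium rails, tops 24 mm above the bench: right rail (inner face y -81, whole length), left rail (inner face y 81, x -190 to -25). Inside x -25 the slideway widens left into a pocket; back stop at x 155
- bay_lip (a point): middle of the lip's top: a low aluminium rail across the front of the pocket, x -37 to -25, y 81 to 152 mm in the bay's frame, top 24 mm above the bench; the tray must pass to the right of it. The pocket behind it ends at the left in a stop (face y 140). The bench just in front of lip and pocket, left of the left rail (y over 93), is free
- bay_hood (a point): middle of the lower front edge of the clear plastic hood with dark frame that covers the rear of slideway and pocket: x 70 to 175, y -93 to 152 mm in the bay's frame, underside 165, top 171 mm above the bench, closed at both sides (walls to y -84 and 143)
- bay_home (a point): where the centre of the tray's pad lies when the tray is home (fixed to the bay, same axes): 105 mm in, 60 mm left, 18 mm up from the bay's origin. Home, the tray has about 5 mm of play to lip, back stop and left stop. With the tray in the slideway the pad is 60 mm right of this (y -60) and has 6 mm of play to each side
- tray_pad (a point): centre of the top of the dark rubber pad (62 along x, 134 along y) on the tray; axes like the bay's (x away from the handle). Pad top is 14 mm above the tray's underside, 18 mm above the bench. The tray is clear of the hood when this point is over 83 mm nearer the front than bay_home; 205 mm leaves room for a gripper and keeps it between the rails
- tray_handle (a point): grip point of the tray's handle: upright dark steel blade near the front edge, 40 along x, 14 thick along y, top 70 mm above the bench, foot 16 mm; the point is 50 mm above the bench, 100 mm in front of the pad's centre, tray axes. At home it is 65 mm in front of the hood. Sliding takes up to about 12 N
- weight_grip (a point): centre of the bar grip of the hold-down weight, a 0.4 kg steel plate 100 (its x) x 50 (its y) x 12 mm with an upright bar on top, 60 along x, 16 thick along y, 30 high (42 mm over all); the point is 30 mm above the plate's underside. It starts lying on the tray's empty pad, long side along the pad's
- tray: loose aluminium slab, 170 (x) x 150 (y) x 12 mm, 0.3 to 0.5 kg, lying on the bay's 4 mm plate, with pad and handle. Four upright square steel posts, 6 mm thick, tops 108 mm above the bench, stand 41.5 mm in front of and behind the pad's centre, 60 mm to either side: 9.5 mm of play to a centred case. Origin at the middle of its underside, 40 mm in front of the pad's centre
- tape_roll: bystander, to be left alone: tape roll; origin at its underside
- glue_bottle: bystander, to be left alone: glue bottle; origin at its underside
- tape_measure: bystander, to be left alone: tape measure; origin at its underside
- wrench: bystander, to be left alone: wrench; origin at its underside
- screwdriver: bystander, to be left alone: screwdriver; origin at its underside
- mug: bystander, to be left alone: mug; origin at its underside
Mind the look-alikes: they are no part of the job. There is more than one size of the part that bears weight_grip; the job needs the largest.

How it is judged:
By the outcome, as a careful person would: the job done as asked, in the order asked, and still so for the second after the job is handed in, with the robot touching nothing.
Of case_a, case_b, case_c, case_d only 2 to 4 are there at a start; the rules pass over those that are not, and their reading is None.
At some moment in a run one of case_a, case_b, case_c, case_d may be knocked a few centimetres aside while the robot is not near it.
Once in a run the grip may slacken for a moment while it holds something.
It also fails if it takes over 210 s, if anything falls off the work surface, if the arm or the gripper's body presses on something with over 40 N, if the wrist force passes 120 N, or if a joint passes its speed limit or range.

ROBOT

A 7-joint arm with a two-finger parallel gripper is mounted at the origin on the work surface. World frame = base frame: x ahead of the robot, y to its left, z up, the work surface at z = 0. Lengths are in m, angles in rad, forces in N, time in s.
With the tool pointing down it reaches from about 0.425 to 0.925 m from the base axis. Payload 6.8 kg.
Tool frame: the origin (TCP) lies at the very end of the fingers, on their centre line; the grasp point (between the pads) lies 19 mm behind it; z points along the fingers, y is the line along which they close (so a half turn about z gives the same grasp; the last joint's range is limited). The gripper opens to 85 mm and grips with 20 to 120 N. Pads are 22 mm wide; open, the fingers measure 114 mm over their backs; the gripper's body (76 mm by 85 mm) begins 54 mm behind the grasp point. The pads swing forward as they close: fully open they stand 13 mm farther back than shut.
Start: joints at [1.105, 0.477, 0.022, 1.555, -0.011, 1.109, -0.083], TCP at [0.236, -0.632, 0.208] pointing down, gripper open.
Joint ranges: [-2.96, 2.96], [-0.34, 2.1], [-1.41, 1.46], [0.24, 2.44], [-1.37, 4.51], [0.17, 1.92], [-2.96, 2.96]. Speed limits (rad/s): [2.39, 2.39, 3.14, 3.14, 3.14, 3.14, 3.14].

INTERFACE

Orientations are given as a rotation vector (axis times angle).
In Python, from bench import monitor, optics, r gives the robot as it stands.
- The arm moves only by the shell command python3 -m crank 'ROWS' [OPENING] [FORCE]. ROWS is JSON, a list of rows, each a list of 2 entries, a list of its own where there are three numbers: the shift along the tool's x, y, z in cm, then the turn, a rotation vector about the tool's x, y, z in rad. A call has 1 to 5 rows; each row shifts and turns the commanded pose from where the row before left it, along the tool's axes as they then stand; what a row does not reach is not made up. A row lasts 1/10 s, in which the tool goes at most 50 mm and 8.59 degrees, less where a joint would pass 70% of its speed; a pose out of reach is approached as far as the arm can. A call is refused whole if a number of a shift passes 5 or a number of a turn 0.15, either way. A call with a gripper value outside its range is refused whole. OPENING is the finger opening in cm, from 0 to 8.54, set as the call begins (- or left out, the last holds). The fingers move at their own pace and stop on an object; FORCE is the grip in N (left out, the last holds). Time passes only in rows, so rows that do not move let the fingers close. It gives the time, the measured TCP pose, the force, the opening and the grip force at its end, in the units of the state.
- monitor.get_obs(): the state, without advancing time (a new reading comes with each control period).
- optics.grab_frame(name): name is "side" or "top"; returns (picture, depth): 480x640x3 uint8, red, green, blue; 480x640 float32, m along the optical axis (not along the pixel's ray), 0 where there is no reading.
- optics.camera_model(name): a dict with "vertical_fov" (degrees; the focal length in pixels is half the picture's height over the tangent of half this angle, whatever the lens; pixels are square), "cx", "cy" (the principal point, pixels), "R" (3x3) and "t" (3): a world point X has camera coordinates R X + t. Camera axes: x right, y down, z forward; pixel columns grow to the right and rows downward; lengths in m; the calibration is good to about 2 mm. A picture is of the moment at which its call begins. camera_model takes no time and is no camera call.
- r.hand_in(): hands the job in; it is judged then, once.
The state is a dict: "clock": time; "joints": joint angles; "qvel": joint speeds; "tau": joint torques, N m; "tcp_pos": TCP position; "orientation": TCP orientation; "contact_force": force on the tool from outside, world axes, zero at the start; "moment": the same for the moment, N m; "grip_width": finger opening in m; "gripper_force": force on a finger pad.
Only numpy, scipy, OpenCV 4.12 (cv2) and the standard library are available. Lean on these libraries where they do the work, as an engineer would, in place of code of your own. Each camera call takes 0.05 s, during which the arm holds its last target. There are 200 camera calls.

## Working session

There is one attempt and no reset: what is moved stays moved. The work goes in short steps, Python scripts to look and compute and a shell command to move; the robot and the scene stay as the last step left them, time stands still between calls to the robot, and variables do not carry over. Pictures are saved under pics/ and viewed, at most 14 in all, crops included, and the job is handed in when it is done.

```bash
ls; mkdir -p pics; python3 - <<'E'
from bench import monitor, optics, r
import cv2, numpy as np
o=monitor.get_obs(); print({k:np.round(v,3) for k,v in o.items()})
for n in("top","side"):
    p,d=optics.grab_frame(n); m=optics.camera_model(n); print(n,m)
    cv2.imwrite(f"pics/{n}0.png",p[:,:,::-1]); np.save(f"{n}0.npy",d)
E
```

```text
pics
{'clock': np.float64(0.0), 'joints': array([ 1.105,  0.478,  0.022,  1.556, -0.011,  1.109, -0.083]), 'qvel': array([-0.001,  0.   , -0.   ,  0.001, -0.001,  0.   , -0.002]), 'tau': array([-1.0000e-03, -5.9646e+01,  1.6080e+00, -2.8120e+01,  1.2000e-02,
        9.0000e-03, -0.0000e+00]), 'tcp_pos': array([ 0.236, -0.632,  0.207]), 'orientation': array([-3.09e+00, -5.59e-01,  1.00e-03]), 'contact_force': array([ 0.251,  0.6  , -0.356]), 'moment': array([-0.045,  0.051,  0.021]), 'gripper_force': np.float64(0.0), 'grip_width': np.float64(0.086)}
top {'vertical_fov': 55.294942680971474, 'cx': 314.6543286258923, 'cy': 234.99159068191142, 'R': array([[-0.01007398, -0.99992488,  0.0069816 ],
       [-0.98741797,  0.00884561, -0.1578845 ],
       [ 0.15781088, -0.00848429, -0.98743291]]), 't': array([-0.00591535,  0.56187441,  1.06809376])}
side {'vertical_fov': 48.91084322032922, 'cx': 319.25038834417524, 'cy': 240.75215974615352, 'R': array([[-0.99581388, -0.0898951 , -0.01654069],
       [-0.0340111 ,  0.53238846, -0.84581663],
       [ 0.08484085, -0.84171337, -0.53321725]]), 't': array([0.55921151, 0.11145779, 1.45057419])}
```

View pics/top0.png

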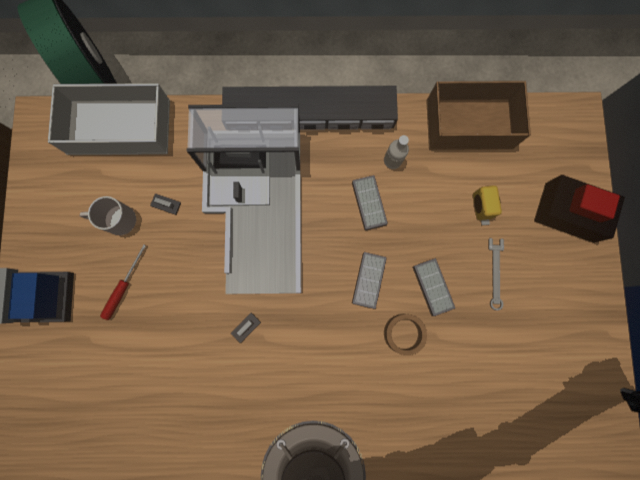

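View pics/side0.png

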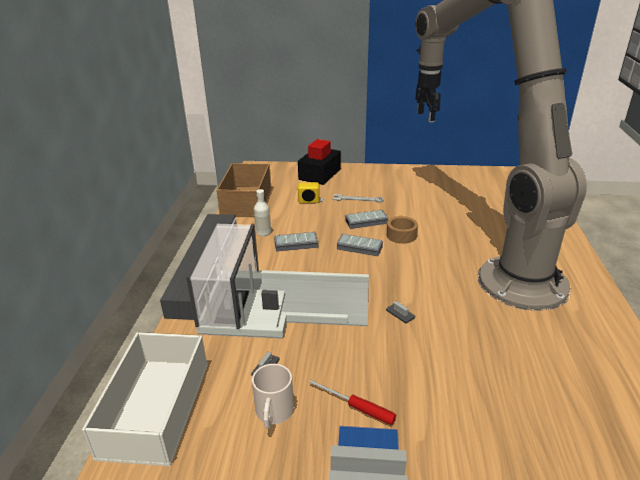

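The top view shows three cases, at (370,203), (370,280) and (434,287). The tray sits in its pocket with the handle at (238,192). The weight is under the hood at about (238,158), and two smaller look-alike weights lie on the bench at (165,204) and (246,328). The weight to use is the one under the hood on the pad, because it's the largest and the description puts it there.

```bash
cat > h.py <<'E'
from bench import monitor, optics, r
import cv2, numpy as np
from scipy.spatial.transform import Rotation as Ro
def K(n):
    m=optics.camera_model(n); f=240/np.tan(np.radians(m["vertical_fov"]/2)); return f,m["cx"],m["cy"],m["R"],m["t"]
def ray(n,u,v,z):
    f,cx,cy,R,t=K(n); c=-R.T@t; d=R.T@np.array([(u-cx)/f,(v-cy)/f,1]); return c+d*(z-c[2])/d[2]
def proj(n,X):
    f,cx,cy,R,t=K(n); p=R@X+t; return np.array([f*p[0]/p[2]+cx,f*p[1]/p[2]+cy])
def cloud(n,d):
    f,cx,cy,R,t=K(n); v,u=np.mgrid[:480,:640]; P=np.stack([(u-cx)/f*d,(v-cy)/f*d,d],-1)-t; return P@R
def grab(n,name=None):
    p,d=optics.grab_frame(n)
    if name: cv2.imwrite(f"pics/{name}.png",p[:,:,::-1]); np.save(name+".npy",d)
    return p,d
def crop(p,u0,u1,v0,v1,s,name): cv2.imwrite(f"pics/{name}.png",cv2.resize(p[v0:v1,u0:u1,::-1],None,fx=s,fy=s,interpolation=cv2.INTER_CUBIC))
E
python3 - <<'E'
from h import *
p=cv2.imread("pics/top0.png")[:,:,::-1]; d=np.load("top0.npy"); P=cloud("top",d)
crop(p,150,310,90,340,2.4,"c1")
# cases
z=P[...,2]
print("bench z",np.median(z[350:400,150:250]))
m=((z>.015)&(z<.034)).astype(np.uint8)
k,l,st,ce=cv2.connectedComponentsWithStats(m)
for i in range(1,k):
    if st[i,4]>300:
        X=P[l==i]; rc=cv2.minAreaRect((X[:,:2]*1000).astype(np.float32)); print(ce[i].round(),st[i,4],np.round(rc[0],1),np.round(rc[1],1),round(rc[2],1),np.median(X[:,2]).round(4))
# handle
h=(z>.058)&(z<.08); h[:, :225]=0;h[:,250:]=0;h[:175]=0;h[215:]=0
print("handle",h.sum(),P[h].mean(0),P[h].min(0),P[h].max(0))
# lines at rails z=.024 : depth map rows
for v in (190,215,235,255,275): print(v,[(u,int(z[v,u]*1000)) for u in range(198,308,2)])
E
```

```text
bench z -0.00017135822447292588
[ 95. 105.] 443 [920.8 532.6] [103.8 254.6] 26.8 0.0244
[132. 141.] 391 [805.9 466.5] [127.8 297.7] 29.8 0.0241
[458. 137.] 330 [ 813.1 -388.8] [257.9 118.2] 57.3 0.0243
[487. 102.] 361 [ 916.6 -452.7] [214.8  91.7] 61.7 0.0246
[217. 215.] 760 [628.  231.7] [307.4  69.3] 21.0 0.0238
[239. 177.] 2130 [715.8 179.3] [137.5 148.5] 0.2 0.0177
[297. 229.] 619 [589.6  31.4] [327.9  12.1] 0.4 0.024
[369. 202.] 1199 [ 650.7 -149.5] [131.2  59.4] 13.0 0.0245
[369. 280.] 1283 [ 455. -143.] [ 58.9 130.5] 76.2 0.0247
[115. 296.] 462 [445.  462.7] [ 25.4 170.6] 63.8 0.0225
[434. 286.] 1316 [ 436.7 -300.8] [130.2  59.2] 19.0 0.0248
[ 55. 298.] 860 [422.6 646.6] [121.1 120.3] 89.6 0.0294
[306. 449.] 665 [69.5 11.4] [ 80.1 187.9] 21.2 0.0208
handle 114 [0.67160672 0.17765219 0.06844292] [0.65200505 0.1712616  0.05846923] [0.69233881 0.18530968 0.07395107]
190 [(198, 2), (200, 1), (202, 25), (204, 23), (206, 27), (208, 10), (210, 15), (212, 14), (214, 16), (216, 18), (218, 18), (220, 16), (222, 9), (224, 13), (226, 15), (228, 17), (230, 14), (232, 13), (234, 67), (236, 
[... 1943 characters left out ...]
282, 7), (284, 8), (286, 3), (288, 2), (290, 2), (292, 3), (294, 0), (296, 24), (298, 26), (300, 19), (302, -2), (304, -2), (306, -2)]
275 [(198, 0), (200, 2), (202, -1), (204, -2), (206, 0), (208, 2), (210, 0), (212, 1), (214, 0), (216, -4), (218, -1), (220, -1), (222, 0), (224, -2), (226, 3), (228, 3), (230, 6), (232, 1), (234, 2), (236, 2), (238, 3), (240, 4), (242, 0), (244, 3), (246, 0), (248, 4), (250, 3), (252, 3), (254, 3), (256, 4), (258, 0), (260, 3), (262, 7), (264, -1), (266, 4), (268, 3), (270, -1), (272, 2), (274, 2), (276, 3), (278, 4), (280, 2), (282, 2), (284, 5), (286, 2), (288, 6), (290, 5), (292, 5), (294, 6), (296, 20), (298, 25), (300, 23), (302, 0), (304, 2), (306, 0)]
```

View pics/c1.png

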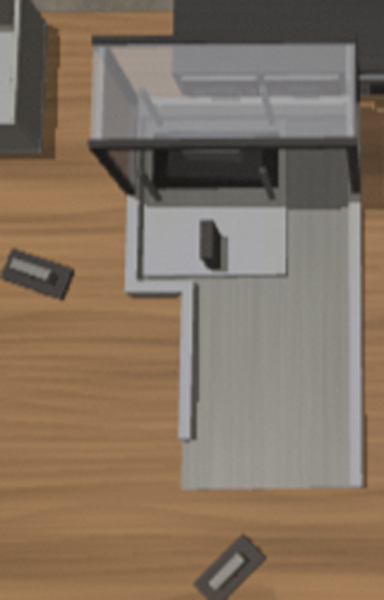

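The crop shows the weight with its bar on the dark pad under the hood at about top pixel (238,158), between the posts. The two small plates on the bench are the smaller look-alikes. Next I fit the bay's yaw and turn the tool square.

```bash
cat >> h.py <<'E'
def state():
    o=monitor.get_obs(); R=Ro.from_rotvec(o["orientation"]); M=R.as_matrix()
    print("t",round(float(o["clock"]),2),"tcp",np.round(np.array(o["tcp_pos"])*1000,1),"yaw",round(float(np.degrees(np.arctan2(M[1,0],M[0,0]))),2),"zax",M[:,2].round(3),"F",np.round(o["contact_force"],1),"w",round(float(o["grip_width"])*1000,1),"gf",round(float(o["gripper_force"]),1)); return o,M
def go(X,yaw=None):
    o,M=state(); print("tool shift cm",np.round(M.T@(np.array(X)-o["tcp_pos"])*100,2))
    if yaw is not None:
        T=Ro.from_euler("z",yaw,degrees=True)*Ro.from_euler("x",180,degrees=True); print("rotvec",np.round((Ro.from_matrix(M).inv()*T).as_rotvec(),3))
E
python3 - <<'E'
from h import *
p=cv2.imread("pics/top0.png")[:,:,::-1]; d=np.load("top0.npy"); P=cloud("top",d); z=P[...,2]
def fit(mask,ax):
    X=P[mask]; a,b=X[:,ax],X[:,1-ax]; c=np.polyfit(a,b,1); print(mask.sum(),"slope deg",np.degrees(np.arctan(c[0])),"mean",X.mean(0),X.min(0),X.max(0))
m=(z>.018)&(z<.03); v,u=np.mgrid[:480,:640]
fit(m&(u>292)&(u<304)&(v>180)&(v<292),0)   # right rail
fit(m&(u>222)&(u<233)&(v>213)&(v<270),0)   # left rail
fit(m&(u>204)&(u<228)&(v>204)&(v<214),1)   # lip
# subpixel right edge of right rail by brightness/saturation contrast
g=p.astype(float); s=g.max(2)-g.min(2)
E=[]
for vv in range(200,288):
    row=s[vv,292:308]; i=np.where(row>(row[:4].mean()+row[-4:].mean())/2)[0]; 
    E.append(ray("top",292+i[0]-.5,vv,.024)[:2])
E=np.array(E); c=np.polyfit(E[:,0],E[:,1],1); print("outer edge slope",np.degrees(np.arctan(c[0])),"y at .5,.6",np.polyval(c,[.5,.6]))
for uu in (240,262,285):
    col=s[284:300,uu]; i=np.where(col>(col[:4].mean()+col[-4:].mean())/2)[0]; print("front edge",ray("top",uu,284+i[0]-.5,.004))
go([.55,-.35,.25],0)
E
```

```text
541 slope deg 0.4847666442225365 mean [0.56434894 0.03124851 0.02404714] [0.42774254 0.02504263 0.01818872] [0.7046303  0.03731798 0.02947888]
300 slope deg 0.21735959483582887 mean [0.55176082 0.20477176 0.02381937] [0.48263431 0.19830918 0.01820271] [0.62025801 0.21164704 0.02886508]
133 slope deg 1.9930867270809138 mean [0.63376024 0.23248542 0.02387915] [0.62206476 0.20585259 0.01830687] [0.64347217 0.26243963 0.02956213]
outer edge slope 0.36495812270467853 y at .5,.6 [0.02163826 0.02227525]
front edge [0.42386395 0.17391317 0.004     ]
front edge [0.42332988 0.11971744 0.004     ]
front edge [0.4252206  0.06302007 0.004     ]
t 0.1 tcp [ 236.2 -631.7  206.9] yaw 20.5 zax [-0.001  0.002 -1.   ] F [ 0.6  0.4 -0.2] w 85.4 gf 0.0
tool shift cm [ 39.26 -15.4   -4.29]
rotvec [-0.002  0.     0.358]
```

```bash
python3 -m crank '[[[0,0,-1],[0,0,0.12]],[[0,0,-1],[0,0,0.12]],[[0,0,-1],[0,0,0.118]]]' 8.5 60
python3 -m crank '[[[4.5,-4,0],[0,0,0]],[[4.5,-4,0],[0,0,0]],[[4.5,-4,0],[0,0,0]],[[4.5,-4,0],[0,0,0]],[[4.5,-4,0],[0,0,0]]]'
python3 -m crank '[[[3,-4,0],[0,0,0]],[[3,-4,0],[0,0,0]],[[2,-4,0],[0,0,0]],[[1,-4,0],[0,0,0]],[[1,-4,0],[0,0,0]]]'
python3 - <<'E'
from h import *
go([.6715,.178,.25],0.3)
E
```

```text
clock: 0.4
tcp_pos: [0.2362, -0.6319, 0.2375]
orientation: [-3.14, 0.008, 0.001]
contact_force: [0.5, -0.7, -0.6]
grip_width: 0.0852
gripper_force: 0.0
clock: 0.9
tcp_pos: [0.4244, -0.4645, 0.2375]
orientation: [-3.141, 0.001, 0.001]
contact_force: [0.4, -0.8, 0.1]
grip_width: 0.0851
gripper_force: 0.0
clock: 1.4
tcp_pos: [0.5236, -0.2642, 0.2373]
orientation: [-3.141, -0.001, 0.001]
contact_force: [0.2, -0.8, 0.0]
grip_width: 0.0849
gripper_force: 0.0
t 1.4 tcp [ 523.6 -264.2  237.3] yaw 0.03 zax [-0.001  0.    -1.   ] F [ 0.2 -0.8  0. ] w 84.9 gf 0.0
tool shift cm [ 14.81 -44.21  -1.27]
rotvec [-0.     0.001 -0.005]
```

```bash

python3 -m crank '[[[1.5,-4.4,0],[0,0,0]],[[1.5,-4.4,0],[0,0,0]],[[1.5,-4.4,0],[0,0,0]],[[1.5,-4.4,0],[0,0,0]],[[1.5,-4.4,0],[0,0,-0.005]]]' >/dev/null
python3 -m crank '[[[1.5,-4.4,0],[0,0,0]],[[1.5,-4.4,0],[0,0,0]],[[1.5,-4.4,0],[0,0,0]],[[1.5,-4.4,0],[0,0,0]],[[1.3,-4.6,0],[0,0,0]]]'
python3 -m crank '[[[0,0,4],[0,0,0]],[[0,0,4],[0,0,0]],[[0,0,2],[0,0,0]],[[0,0,0],[0,0,0]]]' 5 40
python3 - <<'E'
from h import *
go([.6715,.178,.031],0.3)
p,d=grab("side"); q,_=grab("top"); crop(p,180,380,200,360,2.5,"c2a"); crop(q,160,310,90,310,2.4,"c2b")
a=cv2.imread("pics/c2a.png");b=cv2.imread("pics/c2b.png");H=400
f=np.hstack([cv2.resize(a,(400,320)),cv2.resize(b,(370,543))[:320] if 0 else cv2.resize(b[100:500],(384,320)) ]);cv2.imwrite("pics/c2.png",f)
E
```

```text
clock: 2.4
tcp_pos: [0.6706, 0.1773, 0.2372]
orientation: [3.141, 0.006, -0.001]
contact_force: [0.5, 0.0, 0.1]
grip_width: 0.0854
gripper_force: 0.0
clock: 2.8
tcp_pos: [0.6674, 0.1751, 0.1333]
orientation: [3.139, 0.008, -0.012]
contact_force: [0.1, 0.2, -0.5]
grip_width: 0.05
gripper_force: 0.0
t 2.8 tcp [667.4 175.1 133.3] yaw 0.3 zax [-0.008 -0.003 -1.   ] F [ 0.1  0.2 -0.5] w 50.0 gf 0.0
tool shift cm [ 0.49 -0.31 10.22]
rotvec [ 0.003  0.008 -0.   ]
```

View pics/c2.png

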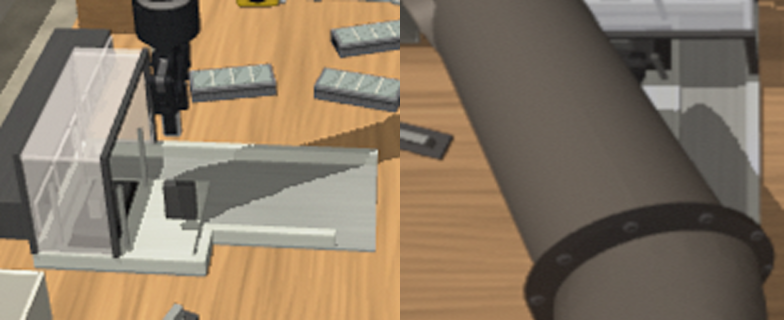

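The gripper hangs straight above the handle, at (180,200) in the side crop, just in front of the hood. I'll lower it and grip.

```bash

python3 -m crank '[[[0.5,-0.3,3.4],[0.003,0.008,0]],[[0,0,3.4],[0,0,0]],[[0,0,3.4],[0,0,0]],[[0,0,0],[0,0,0]]]' 5 60
python3 -m crank '[[[0,0,0],[0,0,0]],[[0,0,0],[0,0,0]],[[0,0,0],[0,0,0]],[[0,0,0],[0,0,0]],[[0,0,0],[0,0,0]]]' 0 80
python3 - <<'E'
from h import *
go([.6715,.178,.031],0.3)
E
```

```text
clock: 3.3
tcp_pos: [0.6737, 0.1784, 0.033]
orientation: [-3.14, -0.007, -0.004]
contact_force: [-1.3, 0.3, -0.3]
grip_width: 0.0502
gripper_force: 0.0
clock: 3.8
tcp_pos: [0.678, 0.1799, 0.0393]
orientation: [-3.137, -0.007, -0.02]
contact_force: [-2.4, -0.7, 5.6]
grip_width: 0.0114
gripper_force: 78.5
t 3.8 tcp [678.  179.9  39.3] yaw 0.25 zax [ 0.013  0.004 -1.   ] F [-2.4 -0.7  5.6] w 11.4 gf 78.5
tool shift cm [-0.66  0.19  0.82]
rotvec [-0.004 -0.013 -0.001]
```

```bash

for i in 1 2; do python3 -m crank '[[[0,0,0],[0,0,0]],[[0,0,0],[0,0,0]],[[0,0,0],[0,0,0]],[[0,0,0],[0,0,0]],[[0,0,0],[0,0,0]]]'; done
python3 - <<'E'
from h import *
go([.6715,.178,.031],0.3)
E
```

```text
clock: 4.3
tcp_pos: [0.678, 0.1799, 0.0394]
orientation: [-3.137, -0.007, -0.02]
contact_force: [-0.6, -1.1, 5.1]
grip_width: 0.0111
gripper_force: 78.5
clock: 4.8
tcp_pos: [0.678, 0.1799, 0.0393]
orientation: [-3.137, -0.007, -0.02]
contact_force: [-0.9, -1.0, 6.1]
grip_width: 0.0109
gripper_force: 78.5
t 4.8 tcp [678.  179.9  39.3] yaw 0.25 zax [ 0.013  0.004 -1.   ] F [-0.9 -1.   6.1] w 10.9 gf 78.5
tool shift cm [-0.66  0.19  0.82]
rotvec [-0.004 -0.013 -0.001]
```

```bash
python3 -m crank '[[[0,0,0.4],[0,-0.006,0]],[[0,0,0.4],[0,-0.007,0]],[[0,0,0],[0,0,0]]]'
python3 - <<'E'
from h import *
o,_=state(); print(np.round(o["joints"],3),np.round(o["tau"],1),np.round(o["moment"],2))
E
```

```text
clock: 5.1
tcp_pos: [0.6777, 0.1799, 0.039]
orientation: [-3.138, -0.006, 0.001]
contact_force: [-23.8, -8.4, 56.4]
grip_width: 0.0114
gripper_force: 84.8
t 5.1 tcp [677.7 179.9  39. ] yaw 0.22 zax [-0.001  0.003 -1.   ] F [-23.8  -8.4  56.4] w 11.4 gf 84.8
[-0.212  0.701 -0.2    1.596  0.165  0.861 -2.041] [ -1.1 -33.   -0.6 -19.6   0.9  -7.9   0. ] [-1.74  5.2  -0.01]
```

The blade is held firmly, so pushing down only presses the tray onto its plate. I'll take that pressure off and then slide right.

```bash
python3 -m crank '[[[0,0,-0.4],[0,0,0]],[[0,0,-0.4],[0,0,0]],[[0,0,0],[0,0,0]],[[0,0,0],[0,0,0]]]' 0 100
python3 -m crank '[[[0,1,0],[0,0,0]],[[0,1,0],[0,0,0]],[[0,0,0],[0,0,0]]]'
python3 - <<'E'
from h import *
go([.678,.1185,.0393],0.3)
E
```

```text
clock: 5.5
tcp_pos: [0.6776, 0.1797, 0.0393]
orientation: [-3.138, -0.007, 0.002]
contact_force: [-5.9, -1.7, 16.8]
grip_width: 0.0107
gripper_force: 100.6
clock: 5.8
tcp_pos: [0.6787, 0.1632, 0.0394]
orientation: [-3.133, -0.011, -0.002]
contact_force: [-1.6, 3.3, 11.5]
grip_width: 0.0103
gripper_force: 100.1
t 5.8 tcp [678.7 163.2  39.4] yaw 0.41 zax [ 0.002  0.009 -1.   ] F [-1.6  3.3 11.5] w 10.3 gf 100.1
tool shift cm [-0.11  4.47 -0.03]
rotvec [-0.009 -0.002  0.002]
```

```bash
python3 -m crank '[[[0,1.1,-0.1],[0,0,0]],[[0,1.1,0],[0,0,0]],[[0,1.1,0],[0,0,0]],[[0,1.1,0],[0,0,0]],[[0,0,0],[0,0,0]]]'
python3 -m crank '[[[0,0,0],[0,0,0]],[[0,0,0],[0,0,0]]]' >/dev/null
python3 - <<'E'
from h import *
go([.465,.1175,.0393],0.3)
p,d=grab("side"); crop(p,180,400,200,360,2.5,"c3")
E
```

```text
clock: 6.3
tcp_pos: [0.6788, 0.1174, 0.0394]
orientation: [-3.135, -0.009, -0.001]
contact_force: [0.3, 2.7, 8.8]
grip_width: 0.0105
gripper_force: 99.8
t 6.5 tcp [678.8 117.3  39.4] yaw 0.37 zax [ 0.     0.006 -1.   ] F [-0.6  1.7  8. ] w 10.4 gf 99.8
tool shift cm [-21.38  -0.15  -0.  ]
rotvec [-0.006 -0.001  0.001]
```

View pics/c3.png

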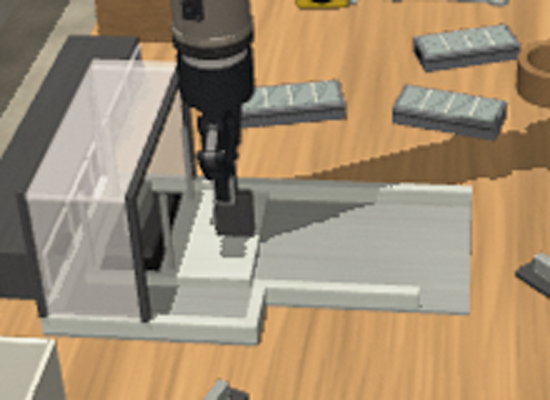

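The tray now sits in the slideway, with the handle gripped at crop (232,215). Pulling it straight out.

```bash
python3 -m crank '[[[-1,0,0],[0,0,0]],[[-2,0,0],[0,0,0]],[[-2,0,0],[0,0,0]],[[-2,0,0],[0,0,0]],[[-2,0,0],[0,0,0]]]'
python3 -m crank '[[[-2,0,0],[0,0,0]],[[-2,0,0],[0,0,0]],[[-2,0,0],[0,0,0]],[[-2,0,0],[0,0,0]],[[-2,0,0],[0,0,0]]]'
python3 -m crank '[[[-1,0,0],[0,0,0]],[[0,0,0],[0,0,0]],[[0,0,0],[0,0,0]],[[0,0,0],[0,0,0]]]'
python3 - <<'E'
from h import *
go([.476,.1175,.0393],0.3)
p,d=grab("top","top3")
E
```

```text
clock: 7.05
tcp_pos: [0.5901, 0.1156, 0.0393]
orientation: [-3.137, -0.007, -0.006]
contact_force: [6.8, -0.1, 2.8]
grip_width: 0.01
gripper_force: 99.2
clock: 7.55
tcp_pos: [0.4896, 0.1153, 0.0393]
orientation: [-3.136, -0.007, -0.004]
contact_force: [4.7, 0.1, 2.2]
grip_width: 0.0104
gripper_force: 99.0
clock: 7.95
tcp_pos: [0.4773, 0.1152, 0.0392]
orientation: [-3.138, -0.008, 0.005]
contact_force: [-3.6, -0.1, 16.4]
grip_width: 0.0103
gripper_force: 100.9
t 7.95 tcp [477.3 115.2  39.2] yaw 0.29 zax [-0.003  0.004 -1.   ] F [-3.6 -0.1 16.4] w 10.3 gf 100.9
tool shift cm [-0.13 -0.23 -0.  ]
rotvec [-0.004  0.003 -0.   ]
```

View pics/top3.png

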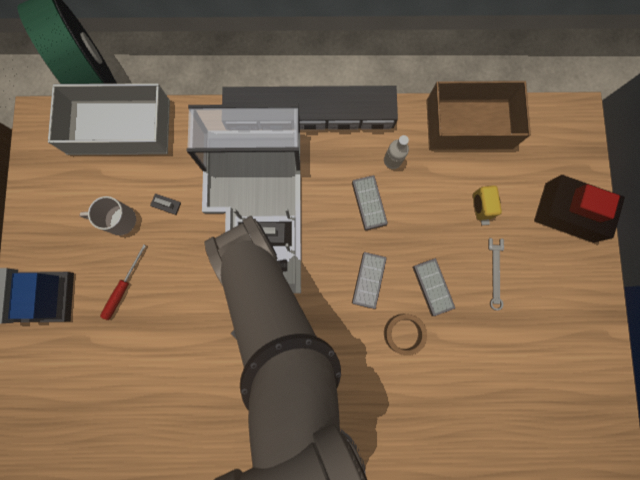

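The tray is out between the rails, with the weight visible at about (272,232). I'll release, lift, and step aside to measure.

```bash
python3 -m crank '[[[0,0,0],[0,0,0]],[[0,0,0],[0,0,0]],[[0,0,0],[0,0,0]],[[0,0,0],[0,0,0]]]' 5 >/dev/null
python3 -m crank '[[[0,0,-2],[0,0,0]],[[0,0,-4],[0,0,0]],[[0,0,-4.5],[0,0,0]],[[0,0,-4.5],[0,0,0]]]'
python3 -m crank '[[[0,-5,0],[0,0,0.15]],[[0,-5,0],[0,0,0.15]],[[0,-5,0],[0,0,0.15]],[[0,-5,0],[0,0,0.15]],[[0,-4,0],[0,0,0.15]]]'
python3 -m crank '[[[0,0,0],[0,0,0.15]],[[0,0,0],[0,0,0.15]],[[0,0,0],[0,0,0.15]],[[0,0,0],[0,0,0.15]],[[0,0,0],[0,0,0.15]]]'
python3 - <<'E'
from h import *
state()
p,d=grab("top","top4"); crop(p,180,420,130,330,3.2,"c4")
E
```

```text
clock: 8.8
tcp_pos: [0.4763, 0.1137, 0.1889]
orientation: [-3.139, -0.008, 0.01]
contact_force: [0.8, -0.3, -0.3]
grip_width: 0.0496
gripper_force: 0.0
clock: 9.3
tcp_pos: [0.5367, 0.3345, 0.1873]
orientation: [-2.943, 1.093, 0.013]
contact_force: [0.4, 0.2, -1.0]
grip_width: 0.0498
gripper_force: 0.0
clock: 9.8
tcp_pos: [0.5341, 0.3265, 0.1781]
orientation: [2.501, -1.861, -0.027]
contact_force: [1.0, -1.8, -4.3]
grip_width: 0.0502
gripper_force: 0.0
t 9.8 tcp [534.1 326.5 178.1] yaw -73.29 zax [-0.028 -0.009 -1.   ] F [ 1.  -1.8 -4.3] w 50.2 gf 0.0
```

View pics/c4.png

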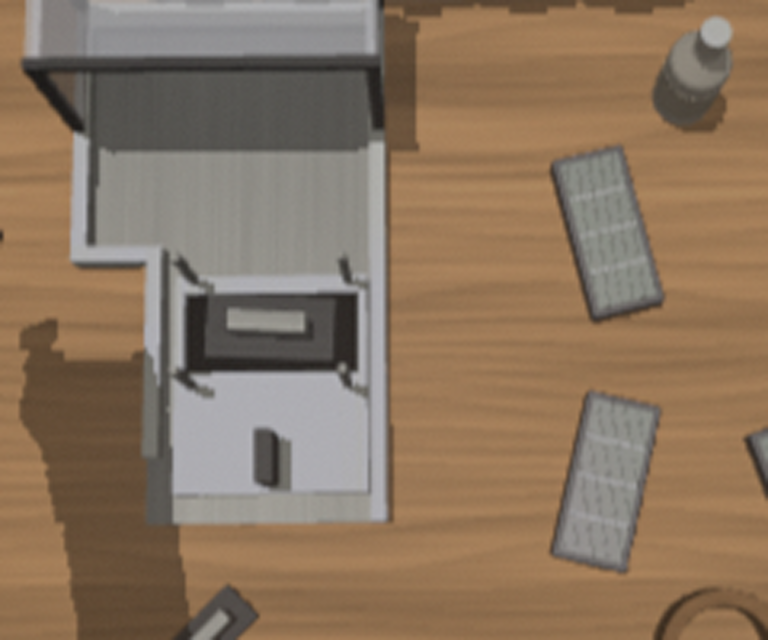

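The crop shows the weight centred on the pad: bar at (266,320), pad corners at (187,293) to (357,370), and handle top at about (266,457). Now measuring these in world coordinates.

```bash
python3 - <<'E'
from h import *
p=cv2.imread("pics/top4.png")[:,:,::-1]; P=cloud("top",np.load("top4.npy")); z=P[...,2]; v,u=np.mgrid[:480,:640]
def pxr(mask):
    k,l,st,ce=cv2.connectedComponentsWithStats(mask.astype(np.uint8)); i=1+st[1:,4].argmax(); c,_=cv2.findContours((l==i).astype(np.uint8),0,2); return cv2.minAreaRect(c[0]),st[i,4],(l==i)
box=(u>238)&(u<292)&(v>219)&(v<248)
g=p.max(2).astype(int)
rc,n,l=pxr(box&(g>110)&(u>248)&(u<278)&(v<236)); print("bar",rc,n); 
b=cv2.boxPoints(rc); W=np.array([ray("top",*q,.060) for q in b]); print("bar world",W.mean(0).round(4)); c=W[:,:2]; e=[c[1]-c[0],c[2]-c[1]]; print([ (np.linalg.norm(x).round(4),np.degrees(np.arctan2(x[1],x[0])).round(1)) for x in e])
h=(z>.058)&(z<.08)&(u>255)&(u<270)&(v>255)&(v<290); print("handle",h.sum(),P[h].mean(0),P[h].min(0),P[h].max(0), ray("top",u[h].mean(),v[h].mean(),.07))
for q in [(187,293),(357,293),(187,370),(357,370)]: print("padc",ray("top",180+q[0]/3.2,130+q[1]/3.2,.018).round(4))
s=(z>.012)&(z<.021)&(u>225)&(u<300)&(v>215)&(v<290); print("tray z",P[s].mean(0),np.percentile(P[s],[1,99],axis=0))
b=(z>.05)&box; print("barcloud",P[b].mean(0),b.sum())
E
```

```text
bar ((262.4950256347656, 229.59974670410156), (23.32086753845215, 6.342077255249023), 2.862405300140381) 156
bar world [0.5736 0.1138 0.06  ]
[(np.float64(0.0154), np.float64(-2.1)), (np.float64(0.056), np.float64(-93.4))]
handle 121 [0.47233417 0.11327265 0.06876071] [0.45246226 0.10663474 0.05871537] [0.49300716 0.12063998 0.07542604] [0.47221163 0.11314642 0.07      ]
padc [0.6017 0.1784 0.018 ]
padc [0.6005 0.0459 0.018 ]
padc [0.5411 0.1775 0.018 ]
padc [0.5399 0.046  0.018 ]
tray z [0.52120269 0.11447061 0.01655921] [[0.44833891 0.0398025  0.01240925]
 [0.61552559 0.19934212 0.02070827]]
barcloud [0.56859233 0.10688869 0.07366764] 197
```

```bash
python3 - <<'E'
from h import *
go([.5735,.114,.18],-92)
E
```

```text
t 9.85 tcp [535.5 326.2 177.8] yaw -73.74 zax [-0.024 -0.014 -1.   ] F [ 0.6 -0.1 -0.8] w 50.4 gf 0.0
tool shift cm [ 2.144e+01  2.290e+00 -1.000e-02]
rotvec [ 0.026 -0.011  0.319]
```

```bash
python3 -m crank '[[[0,0,-0.5],[0.013,-0.006,0.12]],[[0,0,0],[0.013,-0.005,0.12]],[[0,0,0],[0,0,0.08]]]' 4.5 >/dev/null
python3 -m crank '[[[4.2,-0.9,0],[0,0,0]],[[4.2,-0.9,0],[0,0,0]],[[4.2,-0.9,0],[0,0,0]],[[4.2,-0.9,0],[0,0,0]],[[4.2,-0.9,0],[0,0,0]]]'
python3 -m crank '[[[0,0,2],[0,0,0]],[[0,0,2],[0,0,0]],[[0,0,2],[0,0,0]],[[0,0,0],[0,0,0]],[[0,0,0],[0,0,0]]]'
python3 - <<'E'
from h import *
go([.5735,.114,.035],-92)
E
```

```text
clock: 10.65
tcp_pos: [0.5749, 0.1125, 0.178]
orientation: [2.198, -2.241, -0.019]
contact_force: [1.0, -0.0, 0.9]
grip_width: 0.0448
gripper_force: 0.0
clock: 11.15
tcp_pos: [0.5746, 0.1156, 0.1186]
orientation: [2.198, -2.242, -0.015]
contact_force: [0.0, 0.5, 0.7]
grip_width: 0.0448
gripper_force: 0.0
t 11.15 tcp [574.6 115.6 118.6] yaw -91.12 zax [-0.008  0.006 -1.   ] F [0.  0.5 0.7] w 44.8 gf 0.0
tool shift cm [0.2  0.04 8.36]
rotvec [0.008 0.005 0.015]
```

```bash
python3 -m crank '[[[0.1,0.1,2],[0.008,0.005,0.01]],[[0,0,2],[0,0,0]],[[0,0,2],[0,0,0]],[[0,0,2],[0,0,0]],[[0,0,0.4],[0,0,0]]]' 
python3 -m crank '[[[0,0,0],[0,0,0]],[[0,0,0],[0,0,0]],[[0,0,0],[0,0,0]]]' 
python3 -m crank '[[[0,0,0],[0,0,0]],[[0,0,0],[0,0,0]],[[0,0,0],[0,0,0]],[[0,0,0],[0,0,0]],[[0,0,0],[0,0,0]]]' 0 60
python3 - <<'E'
from h import *
state()
E
```

```text
clock: 11.65
tcp_pos: [0.5728, 0.1144, 0.0333]
orientation: [2.187, -2.254, -0.003]
contact_force: [0.5, 1.3, 0.4]
grip_width: 0.0447
gripper_force: 0.0
clock: 11.95
tcp_pos: [0.5748, 0.1138, 0.0365]
orientation: [-2.184, 2.254, -0.002]
contact_force: [0.3, -0.4, -0.1]
grip_width: 0.0451
gripper_force: 0.0
clock: 12.45
tcp_pos: [0.5741, 0.1139, 0.0358]
orientation: [-2.184, 2.255, 0.0]
contact_force: [-2.7, 0.7, 5.7]
grip_width: 0.0112
gripper_force: 59.2
t 12.45 tcp [574.1 113.9  35.8] yaw -91.82 zax [ 0.002  0.002 -1.   ] F [-2.7  0.7  5.7] w 11.2 gf 59.2
```

```bash
python3 -m crank '[[[0,0,-2],[0,0,0]],[[0,0,-3],[0,0,0]],[[0,0,-3],[0,0,0]],[[0,0,-3],[0,0,0]],[[0,0,-2],[0,0,0]]]' - 90
python3 -m crank '[[[-3.5,0.8,0],[0,0,0]],[[-3.5,0.8,0],[0,0,0]],[[-3.5,0.8,0],[0,0,0]],[[-3.5,0.8,0],[0,0,0]],[[-3.5,0.8,0],[0,0,0]]]'
python3 -m crank '[[[0,0,3],[0,0,0]],[[0,0,3],[0,0,0]],[[0,0,3],[0,0,0]],[[0,0,0],[0,0,0]],[[0,0,0],[0,0,0]]]' 
python3 - <<'E'
from h import *
state(); p,d=grab("side"); crop(p,180,400,200,400,2.5,"c5")
E
```

```text
clock: 12.95
tcp_pos: [0.5745, 0.1133, 0.1672]
orientation: [-2.184, 2.255, -0.003]
contact_force: [-0.3, 1.0, 0.3]
grip_width: 0.0002
gripper_force: 0.0
clock: 13.45
tcp_pos: [0.5391, 0.2914, 0.1655]
orientation: [-2.184, 2.255, -0.0]
contact_force: [1.0, -0.0, -0.3]
grip_width: 0.0002
gripper_force: 0.0
clock: 13.95
tcp_pos: [0.5398, 0.2896, 0.076]
orientation: [-2.185, 2.256, -0.001]
contact_force: [-0.2, 0.0, 0.6]
grip_width: -0.0003
gripper_force: 0.0
t 13.95 tcp [539.8 289.6  76. ] yaw -91.84 zax [ 0.002  0.001 -1.   ] F [-0.2  0.   0.6] w -0.3 gf 0.0
```

View pics/c5.png

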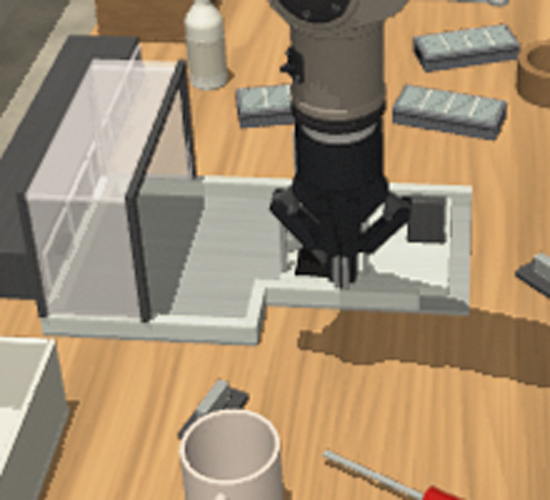

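The gripper is empty (opening 0), so the weight was lost somewhere in the lift. I'll raise clear and look from above.

```bash
python3 -m crank '[[[0,0,-4],[0,0,0]],[[0,0,-4],[0,0,0]],[[-4,0,-1],[0,0,0]],[[0,0,0],[0,0,0]]]' 4.5
python3 - <<'E'
from h import *
p,d=grab("top","top6"); crop(p,180,420,130,330,3.2,"c6")
E
```

```text
clock: 14.4
tcp_pos: [0.5402, 0.3381, 0.1665]
orientation: [-2.198, 2.238, 0.006]
contact_force: [-0.8, 0.5, -0.5]
grip_width: 0.0453
gripper_force: 0.0
```

View pics/c6.png

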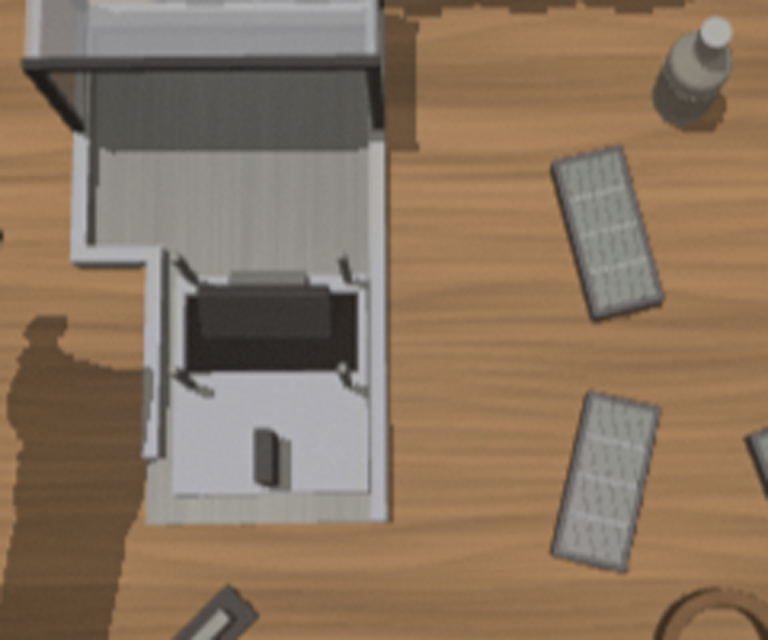

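The weight has fallen on its side on the pad at crop (265,315). Its underside faces up towards me and the bar points to the rear at (270,278). I'll measure its lean from the depth image.

```bash
python3 - <<'E'
from h import *
P=cloud("top",np.load("top6.npy"))
for cu in (225,268,315):
    print([ (cv+0, *(np.median(P[int(130+cv/3.2):int(130+cv/3.2)+1, int(180+cu/3.2)-3:int(180+cu/3.2)+4].reshape(-1,3),0)*1000).round(0)[[0,2]]) for cv in range(264,352,4)])
print([ray("top",180+a/3.2,130+b/3.2,.065).round(4) for a,b in((202,290),(330,290))],[ray("top",180+a/3.2,130+b/3.2,.02).round(4) for a,b in((202,336),(330,338))])
E
```

```text
[(264, np.float64(629.0), np.float64(5.0)), (268, np.float64(626.0), np.float64(3.0)), (272, np.float64(621.0), np.float64(4.0)), (276, np.float64(615.0), np.float64(20.0)), (280, np.float64(613.0), np.float64(17.0)), (284, np.float64(602.0), np.float64(60.0)), (288, np.float64(596.0), np.float64(65.0)), (292, np.float64(594.0), np.float64(65.0)), (296, np.float64(592.0), np.float64(64.0)), (300, np.float64(590.0), np.float64(60.0)), (304, np.float64(586.0), np.float64(55.0)), (308, np.float64(584.0), np.float64(52.0)), (312, np.float64(583.0), np.float64(47.0)), (316, np.float64(580.0), np.float64(46.0)), (320, np.float64(576.0), np.float64(40.0)), (324, np.float64(574.0), np.float64(37.0)), (328, np.float64(572.0), np.float64(36.0)), (332, np.float64(570.0), np.float64(31.0)), (336, np.float64(567.0), np.float64(18.0)), (340, np.float64(565.0), np.float64(19.0)), (344, np.float64(562.0), np.float64(19.0)), (348, np.float64(560.0), np.float64(18.0))]
[(264, np.float64(629.0), np.float64(4.0)), (268, np.float64(626.0), np.float64(4.0)), (272, np.float64(615.0), np.float64(32.0)), (27
[... 1232 characters left out ...]
 np.float64(589.0), np.float64(62.0)), (304, np.float64(585.0), np.float64(56.0)), (308, np.float64(583.0), np.float64(52.0)), (312, np.float64(582.0), np.float64(49.0)), (316, np.float64(579.0), np.float64(47.0)), (320, np.float64(575.0), np.float64(42.0)), (324, np.float64(574.0), np.float64(36.0)), (328, np.float64(572.0), np.float64(34.0)), (332, np.float64(570.0), np.float64(32.0)), (336, np.float64(567.0), np.float64(18.0)), (340, np.float64(564.0), np.float64(19.0)), (344, np.float64(562.0), np.float64(17.0)), (348, np.float64(559.0), np.float64(18.0))]
[array([0.5949, 0.1597, 0.065 ]), array([0.5941, 0.0641, 0.065 ])] [array([0.5673, 0.166 , 0.02  ]), array([0.5648, 0.0668, 0.02  ])]
```

```bash
python3 -m crank '[[[4,-1,0],[0,0,0]],[[4.5,-1,0],[0,0,0]],[[4.5,-1,0],[0,0,0]],[[4.5,-1,0],[0,0,0]],[[4.5,-1,0],[0,0,0]]]' 4
python3 -m crank '[[[0.5,0,2],[0,0,0]],[[0,0,2],[0,0,0]],[[0,0,2],[0,0,0]],[[0,0,0],[0,0,0]],[[0,0,0],[0,0,0]]]'
python3 - <<'E'
from h import *
go([.592,.112,.052],-91)
E
```

```text
clock: 14.95
tcp_pos: [0.5842, 0.1052, 0.1674]
orientation: [-2.181, 2.256, -0.003]
contact_force: [1.3, 0.6, 0.9]
grip_width: 0.0403
gripper_force: 0.0
clock: 15.45
tcp_pos: [0.5834, 0.1044, 0.1051]
orientation: [-2.187, 2.254, -0.0]
contact_force: [-0.8, -0.5, 0.4]
grip_width: 0.0399
gripper_force: 0.0
t 15.45 tcp [583.4 104.4 105.1] yaw -91.72 zax [ 0.001  0.    -1.   ] F [-0.8 -0.5  0.4] w 39.9 gf 0.0
tool shift cm [-0.79 -0.83  5.31]
rotvec [-0.001  0.001 -0.013]
```

```bash
python3 -m crank '[[[-0.8,-0.8,0],[0,0,0]],[[0,0,1.8],[0,0,0]],[[0,0,1.8],[0,0,0]],[[0,0,1.6],[0,0,0]],[[0,0,0],[0,0,0]]]'
python3 -m crank '[[[0,0,0],[0,0,0]],[[0,0,0],[0,0,0]],[[0,0,0],[0,0,0]],[[0,0,0],[0,0,0]],[[0,0,0],[0,0,0]]]' 0 60
python3 -m crank '[[[0,0,-0.5],[0,0,0]],[[0,0,-1],[0,0,0]],[[0,0,-1],[0,0,0]],[[0,0,-0.5],[0,0,0]],[[0,0,0],[0,0,0]]]' 
python3 - <<'E'
from h import *
state(); p,d=grab("side"); crop(p,180,400,200,360,2.5,"c7")
E
```

```text
clock: 15.95
tcp_pos: [0.5901, 0.1112, 0.0505]
orientation: [2.184, -2.255, -0.004]
contact_force: [-0.4, 0.1, 1.2]
grip_width: 0.0403
gripper_force: 0.0
clock: 16.45
tcp_pos: [0.5922, 0.1113, 0.0539]
orientation: [-2.184, 2.254, -0.001]
contact_force: [0.4, 0.4, -0.5]
grip_width: 0.0003
gripper_force: 0.0
clock: 16.95
tcp_pos: [0.5925, 0.1112, 0.0847]
orientation: [-2.184, 2.254, -0.002]
contact_force: [0.4, -0.4, 0.2]
grip_width: 0.0002
gripper_force: 0.0
t 16.95 tcp [592.5 111.2  84.7] yaw -91.81 zax [ 0.003  0.002 -1.   ] F [ 0.4 -0.4  0.2] w 0.2 gf 0.0
```

View pics/c7.png

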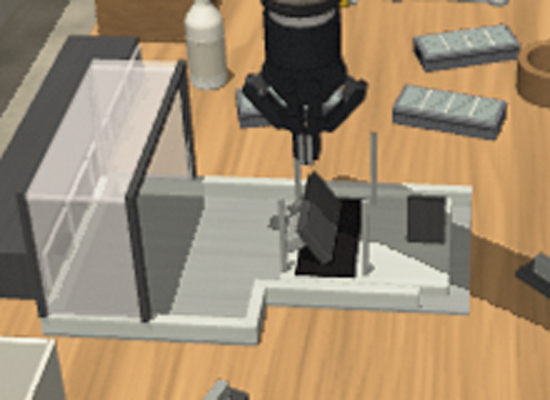

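```bash
python3 - <<'E'
from h import *
for z in(.0847,.095,.105): print(z,(proj("side",np.array([.5925,.1112,z]))-[180,200])*2.5)
print("wt top",(proj("side",np.array([.596,.112,.066]))-[180,200])*2.5)
E
```

```text
0.0847 [307.2460571  178.27041988]
0.095 [306.91486892 170.10724147]
0.105 [306.59075127 162.11833857]
wt top [304.40807439 193.24405663]
```

```bash
python3 - <<'E'
from h import *
p,d=grab("side"); P=cloud("side",d)*1000
for v in range(255,276): print(v,[(int(P[v,u,0]),int(P[v,u,1]),int(P[v,u,2])) for u in range(298,310,2)])
crop(p,270,350,240,320,7,"c8")
E
```

```text
255 [(602, 116, 138), (596, 122, 142), (591, 124, 144), (587, 117, 140), (582, 115, 138), (578, 108, 134)]
256 [(602, 120, 137), (596, 123, 140), (590, 127, 143), (586, 123, 140), (582, 112, 133), (578, 107, 130)]
257 [(602, 119, 134), (596, 123, 137), (591, 123, 137), (586, 121, 136), (582, 117, 134), (578, 109, 129)]
258 [(602, 116, 129), (596, 123, 134), (592, 120, 132), (586, 122, 133), (582, 115, 129), (578, 110, 126)]
259 [(602, 117, 127), (597, 120, 129), (591, 123, 131), (587, 119, 128), (582, 120, 129), (578, 107, 121)]
260 [(602, 118, 124), (596, 126, 130), (592, 120, 126), (587, 122, 127), (582, 120, 126), (578, 107, 118)]
261 [(602, 118, 121), (597, 122, 124), (592, 122, 124), (586, 125, 126), (582, 119, 123), (600, -62, -2)]
262 [(602, 121, 120), (597, 120, 119), (592, 120, 120), (587, 122, 121), (582, 116, 117), (599, -54, 0)]
263 [(603, 116, 113), (597, 123, 118), (592, 120, 117), (587, 123, 119), (582, 123, 119), (598, -48, 0)]
264 [(612, 56, 68), (598, 117, 112), (592, 120, 114), (587, 122, 115), (604, -41, 1), (597, -39, 3)]
265 [(612, 60, 68), (597, 121, 111), (592
[... 318 characters left out ...]
), (589, 69, 65), (596, -25, 0)]
269 [(612, 59, 54), (618, -16, 0), (613, -19, -1), (595, 68, 61), (589, 69, 62), (596, -22, -2)]
270 [(612, 60, 52), (608, 52, 46), (612, -12, 0), (594, 71, 60), (588, 79, 66), (584, 69, 59)]
271 [(612, 62, 49), (608, 53, 44), (611, -6, 0), (593, 82, 65), (587, 86, 67), (584, 73, 59)]
272 [(613, 60, 45), (608, 54, 41), (606, 29, 23), (592, 88, 65), (587, 85, 64), (583, 75, 57)]
273 [(614, 55, 38), (608, 52, 36), (606, 32, 22), (592, 90, 64), (587, 89, 63), (583, 81, 58)]
274 [(612, 65, 41), (607, 60, 38), (598, 89, 60), (592, 93, 63), (587, 90, 61), (582, 84, 57)]
275 [(613, 58, 33), (608, 58, 34), (597, 95, 61), (591, 102, 66), (586, 100, 65), (582, 89, 57)]
```

View pics/c8.png

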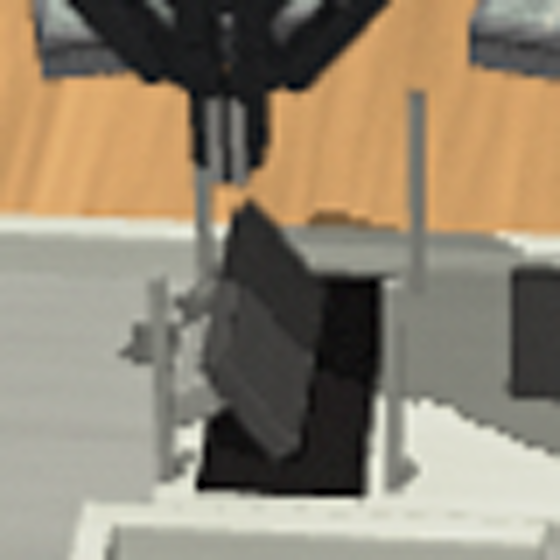

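The depth image shows the closed fingertips ending at z≈0.110 while the reported TCP is 0.085. The real tips are therefore about 25 mm higher than reported, which explains the shallow grip. The weight hasn't moved, so I'll regrasp it 25 mm deeper.

```bash
python3 -m crank '[[[0,0,0],[0,0,0]],[[0,0,0],[0,0,0]],[[0,0,1.8],[0,0,0]],[[0,0,1.8],[0,0,0]],[[0,0,1],[0,0,0]]]' 4
python3 -m crank '[[[0,0,0.8],[0,0,0]],[[0,0,0],[0,0,0]],[[0,0,0],[0,0,0]]]'
python3 -m crank '[[[0,0,0],[0,0,0]],[[0,0,0],[0,0,0]],[[0,0,0],[0,0,0]],[[0,0,0],[0,0,0]],[[0,0,0],[0,0,0]]]' 0 60
python3 -m crank '[[[0,0,-0.5],[0,0,0]],[[0,0,-1],[0,0,0]],[[0,0,-1],[0,0,0]],[[0,0,-0.5],[0,0,0]],[[0,0,0],[0,0,0]]]' 
python3 - <<'E'
from h import *
state(); p,d=grab("side"); crop(p,230,370,210,320,5,"c9")
E
```

```text
clock: 17.55
tcp_pos: [0.5907, 0.1114, 0.0347]
orientation: [2.186, -2.256, -0.003]
contact_force: [-0.1, 0.1, 0.1]
grip_width: 0.0399
gripper_force: 0.0
clock: 17.85
tcp_pos: [0.5921, 0.111, 0.0296]
orientation: [-2.184, 2.255, -0.001]
contact_force: [0.5, 0.1, -0.2]
grip_width: 0.0403
gripper_force: 0.0
clock: 18.35
tcp_pos: [0.5918, 0.1111, 0.031]
orientation: [-2.184, 2.255, 0.001]
contact_force: [-5.1, 0.1, 10.6]
grip_width: 0.0138
gripper_force: 56.1
clock: 18.85
tcp_pos: [0.5925, 0.1114, 0.0603]
orientation: [-2.184, 2.254, -0.002]
contact_force: [-0.1, 0.1, -5.1]
grip_width: 0.0098
gripper_force: 58.0
t 18.85 tcp [592.5 111.4  60.3] yaw -91.8 zax [ 0.003  0.002 -1.   ] F [-0.1  0.1 -5.1] w 9.8 gf 58.0
```

View pics/c9.png

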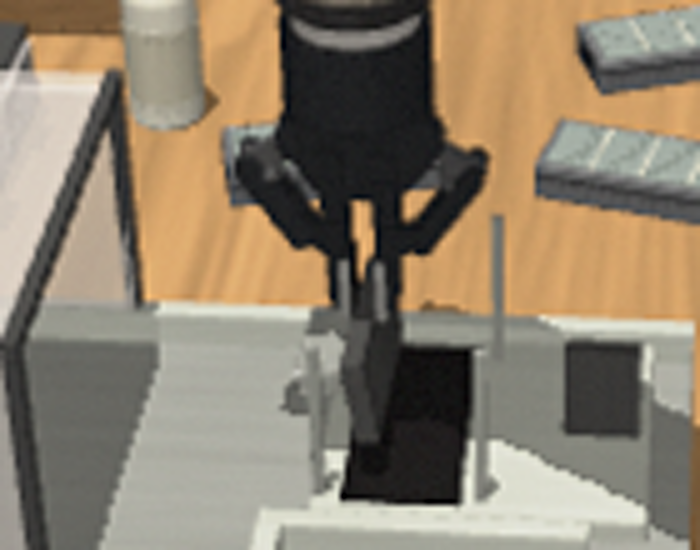

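The weight is held by its plate, hanging vertically. I'll carry it left, tilt it so its underside faces down, and set it on the bench there.

```bash
python3 -m crank '[[[0,0,-1.5],[0,0,0]],[[0,0,-2],[0,0,0]],[[0,0,-2],[0,0,0]],[[0,0,-2],[0,0,0]],[[0,0,-1.5],[0,0,0]]]' 
python3 -m crank '[[[-2,0.5,0],[0,0,0]],[[-4,1.5,0],[0,0,0]],[[-4,1.5,0],[0,0,0]],[[-4,1.5,0],[0,0,0]],[[-3.5,1,0],[0,0,0]]]'
python3 -m crank '[[[0,0,0],[0.1,0,0]],[[0,0,0],[0.15,0,0]],[[0,0,0],[0.15,0,0]],[[0,0,0],[0.15,0,0]],[[0,0,0],[0.15,0,0]]]'
python3 -m crank '[[[0,0,0],[0.1,0,0]],[[0,0,0],[0,0,0]],[[0,0,0],[0,0,0]]]' 
python3 - <<'E'
from h import *
o,M=state();print(np.round(o["joints"],2), M.T@[0,0,-1]); p,d=grab("side"); crop(p,230,370,210,320,5,"c10")
E
```

```text
clock: 19.4
tcp_pos: [0.5925, 0.1107, 0.1524]
orientation: [-2.183, 2.254, -0.003]
contact_force: [0.1, -0.2, -4.7]
grip_width: 0.0098
gripper_force: 58.0
clock: 19.9
tcp_pos: [0.5364, 0.2904, 0.1507]
orientation: [-2.185, 2.253, 0.001]
contact_force: [0.6, 1.0, -3.1]
grip_width: 0.0096
gripper_force: 58.0
clock: 20.4
tcp_pos: [0.5369, 0.29, 0.1497]
orientation: [-1.804, 1.858, -0.65]
contact_force: [1.8, 2.3, -5.9]
grip_width: 0.0098
gripper_force: 58.6
clock: 20.7
tcp_pos: [0.5373, 0.2954, 0.1573]
orientation: [-1.747, 1.811, -0.728]
contact_force: [0.1, -0.4, -2.7]
grip_width: 0.0097
gripper_force: 59.5
t 20.7 tcp [537.3 295.4 157.3] yaw -92.09 zax [ 0.691 -0.026 -0.722] F [ 0.1 -0.4 -2.7] w 9.7 gf 59.5
[-1.9   0.77  1.33  2.31 -1.37  0.17 -2.74] [-6.85238608e-04  6.91459898e-01  7.22414521e-01]
```

View pics/c10.png

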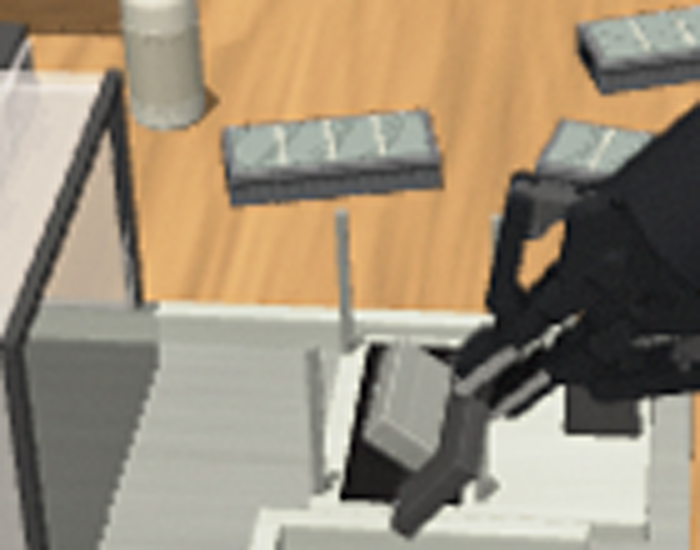

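```bash
python3 -m crank '[[[0,1,1],[0,0,0]],[[0,1,1],[0,0,0]],[[0,1,1],[0,0,0]],[[0,0,0],[0,0,0]],[[0,0,0],[0,0,0]]]' 
python3 - <<'E'
from h import *
o,M=state();print(np.round(o["joints"],2))
E
```

```text
clock: 21.25
tcp_pos: [0.5343, 0.3031, 0.1278]
orientation: [-1.759, 1.838, -0.739]
contact_force: [-0.2, -0.3, -3.0]
grip_width: 0.0099
gripper_force: 59.5
t 21.25 tcp [534.3 303.1 127.8] yaw -92.98 zax [ 0.676 -0.05  -0.735] F [-0.2 -0.3 -3. ] w 9.9 gf 59.5
[-1.87  0.83  1.26  2.29 -1.37  0.17 -2.8 ]
```

```bash
python3 -m crank '[[[0.1,1,1],[0,0,0]],[[0.1,1,1],[0,0,0]],[[0.1,1,1],[0,0,0]],[[0.1,1,1],[0,0,0]],[[0,1,1],[0,0,0]]]'
python3 -m crank '[[[0.1,0.7,0.7],[0,0,0]],[[0.1,0.7,0.7],[0,0,0]],[[0.1,0.6,0.6],[0,0,0]],[[0,0,0],[0,0,0]],[[0,0,0],[0,0,0]]]' 
python3 - <<'E'
from h import *
o,M=state();print(np.round(o["joints"],2), M.T@[0,0,-1])
E
```

```text
clock: 21.75
tcp_pos: [0.5272, 0.3144, 0.078]
orientation: [-1.775, 1.884, -0.754]
contact_force: [0.0, -0.1, -4.3]
grip_width: 0.0098
gripper_force: 59.4
clock: 22.25
tcp_pos: [0.5243, 0.3169, 0.0592]
orientation: [-1.779, 1.901, -0.762]
contact_force: [0.5, 0.1, -3.2]
grip_width: 0.0098
gripper_force: 59.5
t 22.25 tcp [524.3 316.9  59.2] yaw -95.08 zax [ 0.643 -0.104 -0.759] F [ 0.5  0.1 -3.2] w 9.8 gf 59.5
[-1.81  0.95  1.13  2.26 -1.37  0.17 -2.92] [-0.06091789  0.64842924  0.75883367]
```

```bash
python3 -m crank '[[[0,0.6,0.7],[0,0,0]],[[0,0.6,0.7],[0,0,0]],[[0,0,0],[0,0,0]],[[0,0,0],[0,0,0]]]'
python3 - <<'E'
from h import *
o,M=state();print(np.round(o["joints"],2), M.T@[0,0,-1]); p,d=grab("side"); crop(p,250,390,240,350,5,"c11")
E
```

```text
clock: 22.65
tcp_pos: [0.5237, 0.3203, 0.0451]
orientation: [-1.783, 1.911, -0.768]
contact_force: [0.3, 0.3, -4.3]
grip_width: 0.0097
gripper_force: 59.5
t 22.65 tcp [523.7 320.3  45.1] yaw -95.42 zax [ 0.637 -0.113 -0.762] F [ 0.3  0.3 -4.3] w 9.7 gf 59.5
[-1.8   0.97  1.1   2.24 -1.37  0.17 -2.95] [-0.06878478  0.64358831  0.76227472]
```

View pics/c11.png

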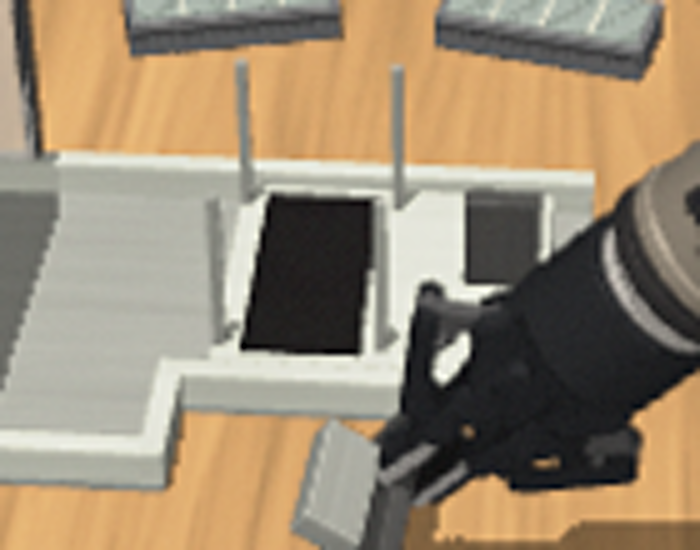

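```bash
python3 -m crank '[[[0.8,0.4,0.4],[0,0,0]],[[0.8,0.4,0.4],[0,0,0]],[[0.8,0.4,0.4],[0,0,0]],[[0,0,0],[0,0,0]],[[0,0,0],[0,0,0]]]'
python3 - <<'E'
from h import *
o,M=state();print(np.round(o["joints"],2), M.T@[0,0,-1])
E
```

```text
clock: 23.2
tcp_pos: [0.5189, 0.3042, 0.0395]
orientation: [-1.789, 1.934, -0.778]
contact_force: [-0.1, 0.0, -4.1]
grip_width: 0.0095
gripper_force: 59.4
t 23.2 tcp [518.9 304.2  39.5] yaw -96.18 zax [ 0.626 -0.133 -0.769] F [-0.1  0.  -4.1] w 9.5 gf 59.4
[-1.79  0.97  1.1   2.26 -1.37  0.17 -2.94] [-0.08371558  0.63409805  0.76870759]
```

```bash
python3 -m crank '[[[0.3,0.5,0.6],[0,0,0]],[[0.3,0.5,0.6],[0,0,0]],[[0,0.3,0.4],[0,0,0]],[[0,0,0],[0,0,0]],[[0,0,0],[0,0,0]]]'
python3 - <<'E'
from h import *
o,M=state();print(np.round(o["joints"],2), M.T@[0,0,-1])
E
```

```text
clock: 23.7
tcp_pos: [0.5186, 0.3026, 0.0266]
orientation: [-1.795, 1.947, -0.784]
contact_force: [-0.6, 0.4, -1.7]
grip_width: 0.0098
gripper_force: 59.6
t 23.7 tcp [518.6 302.6  26.6] yaw -96.57 zax [ 0.617 -0.145 -0.773] F [-0.6  0.4 -1.7] w 9.8 gf 59.6
[-1.78  0.99  1.07  2.25 -1.37  0.17 -2.96] [-0.09444606  0.62700857  0.77326593]
```

```bash
python3 -m crank '[[[0.2,0.4,0.5],[0,0,0]],[[0,0.3,0.4],[0,0,0]],[[0,0,0],[0,0,0]]]'
python3 - <<'E'
from h import *
o,M=state();print(np.round(o["joints"],2), M.T@[0,0,-1])
p,d=grab("side"); crop(p,250,390,240,350,5,"c12")
E
```

```text
clock: 24.0
tcp_pos: [0.5208, 0.3001, 0.0215]
orientation: [-1.798, 1.954, -0.787]
contact_force: [-2.5, -2.1, 6.8]
grip_width: 0.0092
gripper_force: 61.1
t 24.0 tcp [520.8 300.1  21.5] yaw -96.8 zax [ 0.613 -0.151 -0.775] F [-2.5 -2.1  6.8] w 9.2 gf 61.1
[-1.76  1.    1.06  2.25 -1.37  0.17 -2.96] [-0.09980307  0.62352157  0.7754097 ]
```

View pics/c12.png

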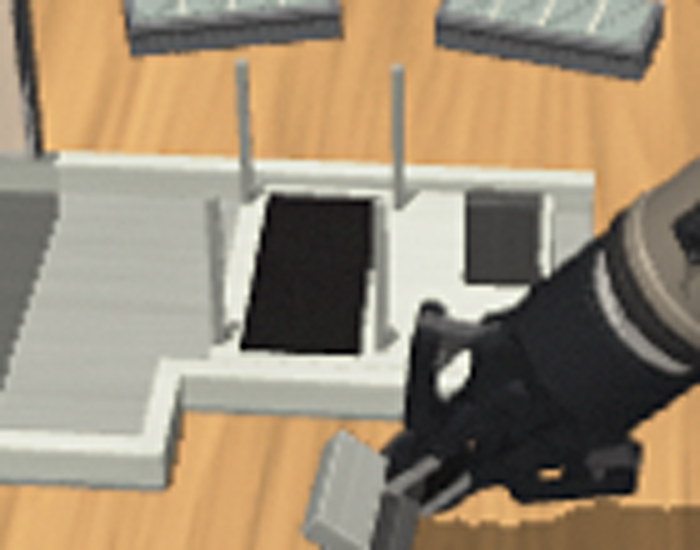

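The plate's edge rests on the bench with its underside facing down, at crop (345,490). I've gone one over the 14-picture limit with this view, so I'll work from numbers only from here. Releasing and backing off along the tool axis.

```bash
python3 -m crank '[[[0,0,0],[0,0,0]],[[0,0,0],[0,0,0]],[[0,0,0],[0,0,0]],[[0,0,0],[0,0,0]],[[0,0,-0.5],[0,0,0]]]' 3
python3 -m crank '[[[0,0,-1],[0,0,0]],[[0,0,-2],[0,0,0]],[[0,0,-3],[0,0,0]],[[0,0,-3],[0,0,0]],[[0,0,-3],[0,0,0]]]'
python3 -m crank '[[[0,-3,-3],[0,0,0]],[[0,-2,-2],[-0.15,0,0]],[[0,-1,-1],[-0.15,0,0]],[[0,0,0],[-0.15,0,0]],[[0,0,0],[-0.15,0,0]]]'
python3 - <<'E'
from h import *
o,M=state();print(np.round(o["joints"],2))
for n in("side","top"):
    p,d=grab(n,n+"13"); P=cloud(n,d); X=P.reshape(-1,3)
    s=X[(X[:,0]>.48)&(X[:,0]<.64)&(X[:,1]>.22)&(X[:,1]<.38)&(X[:,2]>.006)&(X[:,2]<.08)]
    print(n,len(s),np.percentile(s,[2,50,98],axis=0).round(3).tolist(),np.histogram(s[:,2],np.arange(.005,.085,.008))[0])
    q=s[s[:,2]>.034]
    if len(q)>10: print("bar",len(q),q.mean(0).round(4),cv2.minAreaRect((q[:,:2]*1000).astype(np.float32)))
    q=s[(s[:,2]>.007)&(s[:,2]<.018)]; print("plate",len(q),q.mean(0).round(4),cv2.minAreaRect((q[:,:2]*1000).astype(np.float32)))
E
```

```text
clock: 24.55
tcp_pos: [0.5166, 0.3012, 0.0238]
orientation: [-1.804, 1.952, -0.783]
contact_force: [-0.3, 0.1, -0.5]
grip_width: 0.0297
gripper_force: 0.4
clock: 25.05
tcp_pos: [0.4531, 0.3017, 0.1004]
orientation: [-1.835, 1.908, -0.763]
contact_force: [0.7, -0.2, 2.0]
grip_width: 0.0299
gripper_force: 0.0
clock: 25.55
tcp_pos: [0.4935, 0.2846, 0.1349]
orientation: [-2.173, 2.236, -0.14]
contact_force: [1.4, 1.2, -0.5]
grip_width: 0.0301
gripper_force: 0.0
t 25.55 tcp [493.5 284.6 134.9] yaw -91.73 zax [ 0.077 -0.05  -0.996] F [ 1.4  1.2 -0.5] w 30.1 gf 0.0
[-1.57  0.89  1.41  1.97 -0.93  1.12 -2.96]
side 853 [[0.481, 0.23, 0.007], [0.508, 0.322, 0.013], [0.638, 0.36, 0.044]] [436 150 102  28 137   0   0   0   0]
bar 144 [0.5019 0.3133 0.0412] ((502.021484375, 311.3310852050781), (65.98436737060547, 16.099897384643555), 84.97522735595703)
plate 533 [0.5193 0.3209 0.0116] ((559.290771484375, 295.50067138671875), (134.69223022460938, 159.91676330566406), 89.04837799072266)
top 744 [[0.482, 0.227, 0.007], [0.511, 0.288, 0.013], [0.639, 0.358, 0.044]] [363 134  95  17 130   5   0   0   0]
bar 141 [0.5041 0.3023 0.0416] ((504.2342834472656, 302.5052490234375), (51.135520935058594, 15.98433780670166), 85.26693725585938)
plate 462 [0.5227 0.2944 0.0115] ((558.3446655273438, 305.95208740234375), (158.05194091796875, 156.5571746826172), 85.00411987304688)
```

The weight is upright on the bench, with its bar at about (0.503, 0.31). I'll unwind the wrist so yaw goes through 0, then head for the cases.

```bash
for i in 1 2; do python3 -m crank '[[[0,0,-0.8],[0,0,-0.15]],[[0,0,-0.8],[0,0,-0.15]],[[0,0,0],[0,0,-0.15]],[[0,0,0],[0,0,-0.15]],[[0,0,0],[0,0,-0.15]]]' 8.5 >/dev/null; done
python3 - <<'E'
from h import *
go([.52,-.02,.19],0); o=monitor.get_obs(); print(np.round(o["joints"],2))
E
```

```text
t 26.65 tcp [489.7 286.5 164.3] yaw -5.13 zax [ 0.083 -0.052 -0.995] F [ 0.2  0.6 -0.9] w 85.0 gf 0.0
tool shift cm [ 5.96 30.32 -0.71]
rotvec [ 0.049 -0.085 -0.091]
[-1.52  0.57  1.14  1.95 -0.54  0.95 -1.8 ]
```

```bash
python3 -m crank '[[[1,4.5,-0.3],[0.025,-0.045,-0.045]],[[1,4.5,-0.3],[0.024,-0.04,-0.046]],[[1,4.5,0],[0,0,0]],[[1,4.5,0],[0,0,0]],[[1,4.5,0],[0,0,0]]]'
python3 -m crank '[[[0.5,4,0],[0,0,0]],[[0.5,4,0],[0,0,0]],[[0,0,0],[0,0,0]],[[0,0,0],[0,0,0]]]'
python3 - <<'E'
from h import *
o,M=state(); print(np.round(o["joints"],2)); t=o["tcp_pos"]
# real fingertip height, open
p,d=grab("side"); P=cloud("side",d); 
s=P[(abs(P[...,0]-t[0])<.035)&(abs(P[...,1]-t[1])<.07)&(P[...,2]>.08)]; 
print("tips lowest",np.percentile(s[:,2],[.5,1,2,5]).round(3))
for y0 in np.arange(-.06,.06,.01):
    q=s[abs(s[:,1]-t[1]-y0-.005)<.005]; 
    if len(q)>5: print(round(y0,3),len(q),q[:,2].min().round(3))
p,d=grab("top","top14"); P=cloud("top",d); z=P[...,2]
m=((z>.015)&(z<.034)).astype(np.uint8); k,l,st,ce=cv2.connectedComponentsWithStats(m)
for i in range(1,k):
    if st[i,4]>300:
        X=P[l==i]
        if X[:,1].mean()<0 and X[:,0].mean()<.75: rc=cv2.minAreaRect((X[:,:2]*1000).astype(np.float32)); print(ce[i].round(),st[i,4],np.round(rc[0],1),np.round(rc[1],1),round(rc[2],1))
X=P.reshape(-1,3); q=X[(X[:,0]>.45)&(X[:,0]<.56)&(X[:,1]>.24)&(X[:,1]<.38)&(X[:,2]>.034)&(X[:,2]<.05)]; print("bar",len(q),q.mean(0),cv2.minAreaRect((q[:,:2]*1000).astype(np.float32)))
E
```

```text
clock: 27.15
tcp_pos: [0.5316, 0.0589, 0.1743]
orientation: [-3.14, 0.01, -0.0]
contact_force: [-0.2, 0.4, 0.8]
grip_width: 0.0848
gripper_force: 0.0
clock: 27.55
tcp_pos: [0.541, -0.0205, 0.1742]
orientation: [-3.141, 0.015, 0.001]
contact_force: [0.0, 1.0, -0.2]
grip_width: 0.0849
gripper_force: 0.0
t 27.55 tcp [541.  -20.5 174.2] yaw -0.55 zax [-0.     0.001 -1.   ] F [ 0.   1.  -0.2] w 84.9 gf 0.0
[-0.87  0.47  1.05  1.96 -0.49  1.   -1.16]
tips lowest [0.215 0.22  0.228 0.278]
-0.05 26 0.211
-0.02 15 0.291
-0.01 27 0.296
0.0 23 0.303
0.01 176 0.271
0.02 567 0.278
0.03 1219 0.263
0.04 592 0.212
0.05 632 0.213
[371. 205.] 990 [ 650.5 -149.3] [130.9  58.9] 13.6
[369. 280.] 1280 [ 454.7 -143.2] [ 59.1 130.3] 75.9
[434. 286.] 1310 [ 436.6 -300.7] [130.3  59.5] 18.9
[314. 452.] 790 [48.2 -0.2] [175.1  97.6] 89.5
bar 170 [0.50454123 0.307489   0.04155624] ((504.775146484375, 308.16156005859375), (60.698753356933594, 15.838542938232422), 85.82184600830078)
```

The fingertips read 25 mm above reported TCP when shut and 38 mm above when open. I'll use about +34 mm at case width. All three cases are unmoved. Going for case A.

```bash
python3 -m crank '[[[3,3.2,0],[0,0,0]],[[3,3.2,0],[0,0,0]],[[3,3.2,0],[0,0,0]],[[2,3.3,0],[0,0,0]],[[0,0,2],[0,0,-0.122]]]' 8.5 60 >/dev/null
python3 -m crank '[[[0,0,3],[0,0,-0.122]],[[0,0,4],[0,0,0]],[[0,0,4],[0,0,0]],[[0,0,0],[0,0,0]],[[0,0,0],[0,0,0]]]'
python3 - <<'E'
from h import *
go([.6505,-.1493,-.026],13.4); o=monitor.get_obs(); print(np.round(o["joints"],2))
E
```

```text
clock: 28.65
tcp_pos: [0.6507, -0.1483, 0.0445]
orientation: [-3.118, -0.373, 0.003]
contact_force: [0.9, 0.8, 0.9]
grip_width: 0.0847
gripper_force: 0.0
t 28.65 tcp [ 650.7 -148.3   44.5] yaw 13.66 zax [-0.002  0.001 -1.   ] F [0.9 0.8 0.9] w 84.7 gf 0.0
tool shift cm [-0.03  0.1   7.05]
rotvec [-0.001  0.001  0.004]
[-0.37  0.78  0.75  1.73 -0.66  0.9  -0.67]
```

```bash
python3 -m crank '[[[0,0.1,2.5],[0,0,0]],[[0,0,2.5],[0,0,0]],[[0,0,1.5],[0,0,0]],[[0,0,0.5],[0,0,0]],[[0,0,0],[0,0,0]]]'
python3 -m crank '[[[0,0,0],[0,0,0]],[[0,0,0],[0,0,0]],[[0,0,0],[0,0,0]],[[0,0,0],[0,0,0]],[[0,0,0],[0,0,0]]]' 4 60
python3 -m crank '[[[0,0,-1],[0,0,0]],[[0,0,-1],[0,0,0]],[[0,0,-1],[0,0,0]],[[0,0,0],[0,0,0]],[[0,0,0],[0,0,0]]]'
python3 - <<'E'
from h import *
state(); p,d=grab("side"); P=cloud("side",d); X=P.reshape(-1,3)
q=X[(abs(X[:,0]-.65)<.1)&(abs(X[:,1]+.149)<.08)&(X[:,2]>.02)&(X[:,2]<.07)]; print(np.histogram(q[:,2],np.arange(.02,.071,.005)))
E
```

```text
clock: 29.15
tcp_pos: [0.6514, -0.1507, -0.0247]
orientation: [-3.119, -0.371, -0.001]
contact_force: [-0.4, -0.3, -0.5]
grip_width: 0.0847
gripper_force: 0.0
clock: 29.65
tcp_pos: [0.6519, -0.151, -0.0239]
orientation: [-3.119, -0.37, -0.003]
contact_force: [-1.5, 0.8, 5.9]
grip_width: 0.057
gripper_force: 65.9
clock: 30.15
tcp_pos: [0.651, -0.1506, 0.0049]
orientation: [-3.118, -0.37, -0.0]
contact_force: [-0.2, 0.1, -1.8]
grip_width: 0.0567
gripper_force: 64.9
t 30.15 tcp [ 651.  -150.6    4.9] yaw 13.54 zax [ 0.     0.001 -1.   ] F [-0.2  0.1 -1.8] w 56.7 gf 64.9
(array([  5,  15,  63,  59,  67, 101, 297,  60,  20,  11]), array([0.02 , 0.025, 0.03 , 0.035, 0.04 , 0.045, 0.05 , 0.055, 0.06 ,
       0.065, 0.07 ]))
```

Case A is held. I'll lift it and measure the now-empty pad precisely.

```bash
python3 -m crank '[[[0,0,-2],[0,0,0]],[[0,0,-2.5],[0,0,0]],[[0,0,-2.5],[0,0,0]],[[0,0,-2.5],[0,0,0]],[[0,0,-1],[0,0,0]]]' - 70
cat >> h.py <<'E'
def pad(p):
    g=p.max(2).astype(int); m=np.zeros((480,640),np.uint8); m[215:252,232:296]=(g<60)[215:252,232:296]
    k,l,st,ce=cv2.connectedComponentsWithStats(cv2.morphologyEx(m,cv2.MORPH_OPEN,np.ones((3,3)))); i=1+st[1:,4].argmax()
    v,u=np.where(l==i); W=np.array([ray("top",a,b,.018)[:2] for a,b in zip(u,v)])*1000
    rc=cv2.minAreaRect(W.astype(np.float32)); print("pad",len(u),"rect",np.round(rc[0],1),np.round(rc[1],1),round(rc[2],2),"mean",W.mean(0).round(1))
E
python3 - <<'E'
from h import *
state(); p,d=grab("top","top15"); pad(p)
P=cloud("top",d); z=P[...,2]; v,u=np.mgrid[:480,:640]
h=(z>.058)&(z<.08)&(u>255)&(u<272)&(v>255)&(v<290); print("handle",h.sum(),ray("top",u[h].mean(),v[h].mean(),.07)); print(p[233,240:290:4].max(1),p[222:250:2,264].max(1))
E
```

```text
clock: 30.7
tcp_pos: [0.6521, -0.1518, 0.113]
orientation: [3.12, 0.369, 0.005]
contact_force: [0.4, -0.0, -2.1]
grip_width: 0.0566
gripper_force: 78.7
t 30.7 tcp [ 652.1 -151.8  113. ] yaw 13.51 zax [ 0.003  0.    -1.   ] F [ 0.4 -0.  -2.1] w 56.6 gf 78.7
pad 1240 rect [564.9 106.9] [ 70.4 139.1] 0.91 mean [568.8 111.5]
handle 0 [nan nan nan]
[44 45 49 43 45 44 46 41 42 45 46 49 48] [60 43 45 42 43 43 44 43 44 46 47 47 49 48]<stdin>:4: RuntimeWarning: Mean of empty slice.
  ret = ret.dtype.type(ret / rcount)
```

```bash
python3 - <<'E'
from h import *
v,u=np.mgrid[:480,:640]
for n in("top13","top14"):
    p=cv2.imread(f"pics/{n}.png")[:,:,::-1]; print(n); pad(p); print(p[222:252:2,264].max(1))
    z=cloud("top",np.load(n+".npy"))[...,2]; h=(z>.058)&(z<.08)&(u>255)&(u<272)&(v>255)&(v<290)
    if h.sum(): print("handle",h.sum(),ray("top",u[h].mean(),v[h].mean(),.07))
E
```

```text
top13
pad 1187 rect [571.  113.4] [127.6  58. ] 89.5 mean [571.6 113.7]
[ 55  45  42  43  43  43  46  45  45  43  45  42 139 183 181]
handle 118 [0.47230041 0.113327   0.07      ]
top14Traceback (most recent call last):
  File "<stdin>", line 4, in <module>
  File "h.py", line 27, in pad
    v,u=np.where(l==i); W=np.array([ray("top",a,b,.018)[:2] for a,b in zip(u,v)])*1000
                                    ~~~^^^^^^^^^^^^^^^^
  File "h.py", line 7, in ray
    f,cx,cy,R,t=K(n); c=-R.T@t; d=R.T@np.array([(u-cx)/f,(v-cy)/f,1]); return c+d*(z-c[2])/d[2]
                ~^^^
  File "h.py", line 5, in K
    m=optics.camera_model(n); f=240/np.tan(np.radians(m["vertical_fov"]/2)); return f,m["cx"],m["cy"],m["R"],m["t"]
ValueError: time passes only in moves, steps and waits
```

```bash
python3 -m crank '[[[0,0,-0.3],[0,0,-0.149]],[[0,0,0],[0,0,-0.149]],[[0,0,0],[0,0,-0.149]],[[0,0,0],[0,0,-0.149]],[[0,0,0],[0,0,-0.149]]]' >/dev/null
python3 -m crank '[[[0,0,0],[0,0,-0.149]],[[0,0,0],[0,0,-0.149]],[[0,0,0],[0,0,-0.149]],[[0,0,0],[0,0,-0.149]],[[0,0,0],[0,0,0]]]' 
python3 - <<'E'
from h import *
go([.5716,.1142,.115],90.2); o=monitor.get_obs(); print(np.round(o["joints"],2))
E
```

```text
clock: 31.75
tcp_pos: [0.6501, -0.1509, 0.1118]
orientation: [-2.211, -2.228, -0.0]
contact_force: [-0.1, -0.1, -2.1]
grip_width: 0.0565
gripper_force: 78.7
t 31.75 tcp [ 650.1 -150.9  111.8] yaw 90.42 zax [-0.002  0.002 -1.   ] F [-0.1 -0.1 -2.1] w 56.5 gf 78.7
tool shift cm [26.57 -7.66 -0.26]
rotvec [-0.002 -0.002  0.004]
[-0.19  0.6   0.47  1.68 -0.33  0.94  0.41]
```

```bash
python3 -m crank '[[[3,-0.9,0],[0,0,0]],[[4,-1.1,0],[0,0,0]],[[4,-1.2,0],[0,0,0]],[[4,-1.2,0],[0,0,0]],[[4,-1.2,0],[0,0,0]]]' >/dev/null
python3 -m crank '[[[4,-1.1,0],[0,0,0]],[[2.5,-0.7,0],[0,0,0]],[[1,-0.3,0],[0,0,0]],[[0,0,0],[0,0,0]],[[0,0,0],[0,0,0]]]' 
python3 - <<'E'
from h import *
go([.5716,.1142,-.005],90.2)
E
```

```text
clock: 32.75
tcp_pos: [0.5725, 0.1118, 0.1128]
orientation: [-2.217, -2.225, 0.0]
contact_force: [1.0, -0.3, -2.0]
grip_width: 0.0565
gripper_force: 78.7
t 32.75 tcp [572.5 111.8 112.8] yaw 90.19 zax [-0.  0. -1.] F [ 1.  -0.3 -2. ] w 56.5 gf 78.7
tool shift cm [ 0.24 -0.08 11.78]
rotvec [-0. -0. -0.]
```

```bash
python3 -m crank '[[[0.2,-0.1,2],[0,0,0]],[[0,0,2.5],[0,0,0]],[[0,0,2.5],[0,0,0]],[[0,0,2.5],[0,0,0]],[[0,0,1],[0,0,0]]]' >/dev/null
python3 -m crank '[[[0,0,0.5],[0,0,0]],[[0,0,0],[0,0,0]],[[0,0,0],[0,0,0]]]'
python3 - <<'E'
from h import *
go([.5716,.1142,-.006],90.2)
E
```

```text
clock: 33.55
tcp_pos: [0.572, 0.1154, 0.0039]
orientation: [-2.215, -2.227, -0.003]
contact_force: [-0.4, 0.0, -1.6]
grip_width: 0.0566
gripper_force: 78.7
t 33.55 tcp [572.  115.4   3.9] yaw 90.31 zax [ 0.001  0.002 -1.   ] F [-0.4  0.  -1.6] w 56.6 gf 78.7
tool shift cm [-0.12 -0.05  0.99]
rotvec [ 0.001 -0.002  0.002]
```

```bash
python3 -m crank '[[[-0.1,0,0.5],[0,0,0]],[[0,0,0.4],[0,0,0]],[[0,0,0.2],[0,0,0]],[[0,0,0],[0,0,0]]]'
python3 -m crank '[[[0,0,0],[0,0,0]],[[0,0,0],[0,0,0]],[[0,0,0],[0,0,0]],[[0,0,0],[0,0,0]]]' 7
python3 -m crank '[[[0,0,-2],[0,0,0]],[[0,0,-3],[0,0,0]],[[0,0,-3],[0,0,0]],[[0,0,-3],[0,0,0]],[[0,0,-1],[0,0,0]]]' 
python3 - <<'E'
from h import *
go([.4548,-.1431,.1],-14)
E
```

```text
clock: 33.95
tcp_pos: [0.5716, 0.1149, -0.0059]
orientation: [-2.213, -2.227, -0.003]
contact_force: [-5.6, -0.9, 20.0]
grip_width: 0.0567
gripper_force: 81.4
clock: 34.35
tcp_pos: [0.571, 0.1148, -0.0083]
orientation: [-2.213, -2.228, -0.0]
contact_force: [0.1, -0.2, -0.4]
grip_width: 0.0702
gripper_force: 0.0
clock: 34.85
tcp_pos: [0.5729, 0.1148, 0.1147]
orientation: [2.214, 2.228, 0.007]
contact_force: [0.3, 0.1, -0.7]
grip_width: 0.0698
gripper_force: 0.0
t 34.85 tcp [572.9 114.8 114.7] yaw 90.36 zax [ 0.004  0.003 -1.   ] F [ 0.3  0.1 -0.7] w 69.8 gf 0.0
tool shift cm [-25.72 -11.97   1.36]
rotvec [ 0.    -0.005  1.821]
```

```bash
python3 -m crank '[[[-4.3,-2,0],[0,0,0]],[[-4.3,-2,0],[0,0,0]],[[-4.3,-2,0],[0,0,0]],[[-4.3,-2,0],[0,0,0]],[[-4.3,-2,0],[0,0,0]]]' 8.5 >/dev/null
python3 -m crank '[[[-4.2,-2,0],[0,0,0]],[[0,0,0],[0,0,0.15]],[[0,0,0],[0,0,0.15]],[[0,0,0],[0,0,0.15]],[[0,0,0],[0,0,0.15]]]' >/dev/null
python3 -m crank '[[[0,0,0],[0,0,0.15]],[[0,0,0],[0,0,0.15]],[[0,0,0],[0,0,0.15]],[[0,0,0],[0,0,0.15]],[[0,0,0],[0,0,0.15]]]' >/dev/null
python3 -m crank '[[[0,0,0],[0,0,0.15]],[[0,0,0],[0,0,0.15]],[[0,0,0],[0,0,0.15]],[[0,0,0],[0,0,0.02]],[[0,0,0],[0,0,0]]]'
cat >> h.py <<'E'
def boxes(P,z0,z1,xr,yr):
    z=P[...,2]; m=((z>z0)&(z<z1)&(P[...,0]>xr[0])&(P[...,0]<xr[1])&(P[...,1]>yr[0])&(P[...,1]<yr[1])).astype(np.uint8)
    k,l,st,ce=cv2.connectedComponentsWithStats(m)
    for i in range(1,k):
        if st[i,4]>250:
            v,u=np.where(l==i); zz=np.median(z[l==i]); W=np.array([ray_(a,b,zz) for a,b in zip(u,v)])*1000
            rc=cv2.minAreaRect(W.astype(np.float32)); print("box",st[i,4],"z",zz.round(4),np.round(rc[0],1),np.round(rc[1],1),round(rc[2],1),"mean",W.mean(0).round(1))
_k=None
def ray_(u,v,z):
    global _k
    if _k is None: _k=K("top")
    f,cx,cy,R,t=_k; c=-R.T@t; d=R.T@np.array([(u-cx)/f,(v-cy)/f,1]); return (c+d*(z-c[2])/d[2])[:2]
E
python3 - <<'E'
from h import *
o,M=state(); print(np.round(o["joints"],2))
p,d=grab("top","top16"); P=cloud("top",d)
boxes(P,.015,.034,(.35,.72),(-.4,0)); boxes(P,.034,.05,(.52,.63),(.03,.2)); boxes(P,.035,.05,(.45,.56),(.24,.38))
p,d=grab("side"); P=cloud("side",d); X=P.reshape(-1,3)
for xr,yr in(((.35,.55),(-.24,-.05)),((.35,.55),(-.4,-.22))):
    q=X[(X[:,0]>xr[0])&(X[:,0]<xr[1])&(X[:,1]>yr[0])&(X[:,1]<yr[1])&(X[:,2]>.018)&(X[:,2]<.03)]; print("side",len(q),cv2.minAreaRect((q[:,:2]*1000).astype(np.float32)))
go([.4548,-.1431,-.026],-14)
E
```

```text
clock: 36.85
tcp_pos: [0.4525, -0.1431, 0.1112]
orientation: [-3.119, 0.375, 0.003]
contact_force: [-0.5, 0.1, 0.5]
grip_width: 0.085
gripper_force: 0.0
t 36.85 tcp [ 452.5 -143.1  111.2] yaw -13.73 zax [-0.002  0.001 -1.   ] F [-0.5  0.1  0.5] w 85.0 gf 0.0
[-0.63  0.45  1.03  2.16 -0.54  0.82 -1.07]
box 680 z 0.0249 [ 414.2 -307.2] [83.1 60.2] 19.1 mean [ 407.8 -312.4]
box 1268 z 0.0423 [557.6 106.7] [130.6  61.4] 89.9 mean [560.  106.5]
side 520 ((429.40087890625, -178.9954833984375), (153.583740234375, 152.17636108398438), 74.50727081298828)
side 406 ((426.7484130859375, -275.0930480957031), (131.4941864013672, 114.38207244873047), 16.146617889404297)
t 36.95 tcp [ 452.6 -143.1  111.4] yaw -13.74 zax [-0.001  0.001 -1.   ] F [ 0.3 -0.  -0.5] w 85.3 gf 0.0
tool shift cm [ 0.23 -0.04 13.74]
rotvec [-0.001  0.001  0.004]
```

```bash
python3 - <<'E'
from h import *
d=np.load("top16.npy"); P=cloud("top",d); z=P[...,2]; v,u=np.mgrid[:480,:640]; p=cv2.imread("pics/top16.png")[:,:,::-1]
m=(z>.034)&(z<.05)&(P[...,0]>.52)&(P[...,0]<.63)&(P[...,1]>.03)&(P[...,1]<.2)
print(m.sum(),P[m].mean(0),u[m].min(),u[m].max(),v[m].min(),v[m].max(),u[m].mean(),v[m].mean()); 
optics.grab_frame("top"); 
print(ray("top",u[m].mean(),v[m].mean(),.0423), [proj("top",np.array([.5716+a,.1139+b,.042])).round(1) for a in(-.029,.029) for b in (-.065,.065)])
h=(z>.058)&(z<.08)&(u>250)&(u<275)&(v>250)&(v<295); print("handle",h.sum(),P[h].mean(0) if h.sum() else 0)
print(cv2.minAreaRect((P[m][:,:2]*1000).astype(np.float32)))
k=K("top"); print(k[0])
E
```

```text
1283 [0.56030171 0.10664331 0.04227611] 237 293 214 250 266.1551052221356 236.19641465315667
[0.5602594  0.10665256 0.0423    ] [array([289.9, 243.2]), array([236.3, 243.7]), array([289.9, 219.7]), array([236.7, 220.2])]
handle 119 [0.47041986 0.11329709 0.06895234]
((570.737548828125, 109.1938705444336), (135.6120147705078, 89.04168701171875), 89.90984344482422)
458.1527148473468
```

```bash
python3 - <<'E'
from h import *
d=np.load("top16.npy"); P=cloud("top",d); z=P[...,2]*1000; p=cv2.imread("pics/top16.png").max(2)
for v in range(208,294,2): print(v,"".join("%4d"%int(z[v,u]) for u in range(226,304,4)))
print()
for v in range(208,294,4): print(v,"".join("%4d"%p[v,u] for u in range(226,304,4)))
E
```

```text
208   22  22   3   9   1   4   5   6   2   1   6   1   4   4   4   4   1   1  21   3
210   23  22 105  10   3   5   5   2   4   4   5   2   2   3   2 105   0   3  22   0
212   20  24  97  75   2   9   5   4   0   4   5   2   3   8   6  93   3   5  23   2
214   21  18   1  74   0   6   0   4   3   0   4   2   4   3   5   5   6   2  24   0
216   25  20   9  53   4   3   2   1   7   4  15  18  16  17  16  15  14  15  28   5
218   24  20   2  19  15  16  15  14  18  17  14  16  14  14  15  17  16  20  23  -1
220   27  20   2  18  14  15  16  15  15  14  13  16  17  17  14  15  15  16  22   0
222   25  17   5  18  20  16  21  17  21  22  19  20  19  19  15  20  14  18  23  -3
224   26  19   7  18  22  19  16  16  18  20  19  21  20  10  20  19  15  14  26   0
226   25  19   5  17  41  36  40  42  40  44  44  42  42  43  42  43  43  17  28   0
228   24  16   1  20  43  39  40  43  43  44  44  46  41  45  39  42  41  18  22   1
230   27  17   4  19  41  42  42  42  42  44  43  44  41  38  40  46  44  18  20   1
232   27  17   2  19  41  37  44  38  42  38  40  41  45  43  41  42  42   9  21
[... 3725 characters left out ...]
 180 181 178 183 149
264  180  80 169 182 181 181 182 180 181 144 178 180 180 183 181 180 181 180 181 104
268  180  81 176 180 180 180 181 180 181  83  54 150 181 182 182 181 179 180 182 107
272  156  85 175 181 181 180 181 182 180  84  52 120 181 182 183 181 180 180 181 110
276  157 159 174 181 181 179 181 180 181  84  52 120 182 179 182 179 179 178 181 108
280  155 160 177 181 179 180 181 181 180  81  53 120 181 181 180 180 179 179 182 104
284  157 162 165 166 166 168 168 167 166 167 125 128 156 158 157 156 155 154 181 108
288  159 163 160 165 164 161 162 161 161 165 162 162 160 160 159 154 157 160 181 109
292  158 162 159 163 164 160 163 162 159 164 161 161 159 159 147 149 153 154 158 110
```

The depth map shows case A now sits against the front posts at (557.6, 106.7), so it was knocked after placing. The tray moved about 2 mm with it. I'll re-seat A before fetching B.

```bash
python3 -m crank '[[[0,0,0],[0,0,-0.15]],[[0,0,0],[0,0,-0.15]],[[0,0,0],[0,0,-0.15]],[[0,0,0],[0,0,-0.15]],[[0,0,0],[0,0,-0.15]]]' 7.5 >/dev/null
python3 -m crank '[[[0,0,0],[0,0,-0.15]],[[0,0,0],[0,0,-0.15]],[[0,0,0],[0,0,-0.15]],[[0,0,0],[0,0,-0.15]],[[0,0,0],[0,0,-0.15]]]' >/dev/null
python3 -m crank '[[[0,0,0],[0,0,-0.15]],[[0,0,0],[0,0,-0.15]],[[4.2,1.8,0],[0,0,0]],[[4.2,1.8,0],[0,0,0]],[[4.2,1.8,0],[0,0,0]]]' >/dev/null
python3 -m crank '[[[4.2,1.8,0],[0,0,0]],[[4.2,1.7,0],[0,0,0]],[[3.5,1.3,0],[0,0,0]],[[0,0,0],[0,0,0]],[[0,0,0],[0,0,0]]]'
python3 - <<'E'
from h import *
go([.558,.1067,-.006],90.2)
E
```

```text
clock: 39.0
tcp_pos: [0.558, 0.101, 0.1117]
orientation: [-2.232, -2.209, -0.0]
contact_force: [-1.3, -0.5, 0.0]
grip_width: 0.0753
gripper_force: 0.0
t 39.0 tcp [558.  101.  111.7] yaw 89.4 zax [-0.001  0.001 -1.   ] F [-1.3 -0.5  0. ] w 75.3 gf 0.0
tool shift cm [ 0.56 -0.   11.77]
rotvec [-0.001 -0.001 -0.014]
```

```bash
python3 -m crank '[[[0.6,0,2],[0,0,-0.012]],[[0,0,3],[0,0,0]],[[0,0,3],[0,0,0]],[[0,0,2.5],[0,0,0]],[[0,0,0.8],[0,0,0]]]' 7.5 60 >/dev/null
python3 -m crank '[[[0,0,0.3],[0,0,0]],[[0,0,0],[0,0,0]],[[0,0,0],[0,0,0]]]'
python3 -m crank '[[[0,0,0],[0,0,0]],[[0,0,0],[0,0,0]],[[0,0,0],[0,0,0]],[[0,0,0],[0,0,0]],[[0,0,0],[0,0,0]]]' 4 60
python3 -m crank '[[[0,0,-0.6],[0,0,0]],[[0,0,0],[0,0,0]],[[0,0,0],[0,0,0]]]'
python3 - <<'E'
from h import *
go([.57,.1132,0],90.2)
E
```

```text
clock: 39.8
tcp_pos: [0.5591, 0.1064, -0.0028]
orientation: [-2.223, -2.219, -0.004]
contact_force: [0.7, 0.2, 0.3]
grip_width: 0.0753
gripper_force: 0.0
clock: 40.3
tcp_pos: [0.559, 0.1068, -0.0028]
orientation: [-2.223, -2.219, -0.004]
contact_force: [-0.7, -0.4, 7.5]
grip_width: 0.0562
gripper_force: 63.8
clock: 40.6
tcp_pos: [0.5584, 0.1067, 0.0022]
orientation: [-2.222, -2.219, -0.002]
contact_force: [1.6, -0.1, -1.6]
grip_width: 0.0567
gripper_force: 64.8
t 40.6 tcp [558.4 106.7   2.2] yaw 89.92 zax [ 0.     0.001 -1.   ] F [ 1.6 -0.1 -1.6] w 56.7 gf 64.8
tool shift cm [0.65 1.15 0.22]
rotvec [ 0.    -0.001 -0.005]
```

```bash
python3 -m crank '[[[0.6,1.1,0],[0,0,0]],[[0,0,0],[0,0,0]],[[0,0,0],[0,0,0]],[[0,0,0],[0,0,0]]]'
python3 - <<'E'
from h import *
go([.57,.1132,-.003],90.2)
E
```

```text
clock: 41.0
tcp_pos: [0.5687, 0.1124, 0.0015]
orientation: [-2.222, -2.219, 0.001]
contact_force: [-0.1, 0.1, -1.6]
grip_width: 0.0567
gripper_force: 64.6
t 41.0 tcp [568.7 112.4   1.5] yaw 89.91 zax [-0.001  0.001 -1.   ] F [-0.1  0.1 -1.6] w 56.7 gf 64.6
tool shift cm [0.08 0.13 0.45]
rotvec [-0.001 -0.001 -0.005]
```

```bash
python3 -m crank '[[[0.1,0.1,0],[0,0,0]],[[0,0,0.3],[0,0,0]],[[0,0,0.2],[0,0,0]],[[0,0,0],[0,0,0]],[[0,0,0],[0,0,0]]]'
python3 -m crank '[[[0,0,0],[0,0,0]],[[0,0,0],[0,0,0]],[[0,0,0],[0,0,0]],[[0,0,0],[0,0,0]]]' 7
python3 -m crank '[[[0,0,-1],[0,0,0]],[[0,0,-3],[0,0,0]],[[0,0,-4],[0,0,0]],[[0,0,-3],[0,0,0]],[[0,0,0],[0,0,0]]]'
python3 -m crank '[[[-4.4,-2,0],[0,0,0]],[[-4.4,-2,0],[0,0,0]],[[-4.4,-2,0],[0,0,0]],[[-4.4,-2,0],[0,0,0]],[[-4.2,-2,0],[0,0,0]]]' 8.5 >/dev/null
python3 -m crank '[[[-3.6,-1.5,0],[0,0,0]],[[0,0,0],[0,0,0.15]],[[0,0,0],[0,0,0.15]],[[0,0,0],[0,0,0.15]],[[0,0,0],[0,0,0.15]]]' >/dev/null
python3 -m crank '[[[0,0,0],[0,0,0.15]],[[0,0,0],[0,0,0.15]],[[0,0,0],[0,0,0.15]],[[0,0,0],[0,0,0.15]],[[0,0,0],[0,0,0.15]]]' >/dev/null
python3 -m crank '[[[0,0,0],[0,0,0.15]],[[0,0,0],[0,0,0.15]],[[0,0,0],[0,0,0.15]],[[0,0,0],[0,0,0.015]],[[0,0,0],[0,0,0]]]'
python3 - <<'E'
from h import *
p,d=grab("top","top17"); P=cloud("top",d)
boxes(P,.034,.05,(.52,.63),(.03,.2))
z=P[...,2]; v,u=np.mgrid[:480,:640]; h=(z>.058)&(z<.08)&(u>250)&(u<275)&(v>250)&(v<295); print("handle",h.sum(),P[h].mean(0))
go([.4548,-.1431,-.026],-14)
E
```

```text
clock: 41.5
tcp_pos: [0.5701, 0.1136, -0.0027]
orientation: [-2.222, -2.218, -0.001]
contact_force: [-2.4, -0.0, 4.4]
grip_width: 0.0569
gripper_force: 65.6
clock: 41.9
tcp_pos: [0.5702, 0.1135, -0.0032]
orientation: [-2.222, -2.219, -0.001]
contact_force: [0.3, -0.8, -1.1]
grip_width: 0.0698
gripper_force: 0.0
clock: 42.4
tcp_pos: [0.5735, 0.1138, 0.1118]
orientation: [2.222, 2.218, 0.013]
contact_force: [-0.0, 0.1, -0.2]
grip_width: 0.07
gripper_force: 0.0
clock: 44.4
tcp_pos: [0.4545, -0.1403, 0.1064]
orientation: [-3.118, 0.38, 0.002]
contact_force: [0.2, -0.9, 0.7]
grip_width: 0.085
gripper_force: 0.0
box 1279 z 0.0424 [572.  113.1] [129.2  56.8] 89.5 mean [571.8 112.8]
handle 120 [0.4702294  0.11320603 0.06904592]
t 44.45 tcp [ 454.6 -140.3  106.5] yaw -13.88 zax [-0.001  0.001 -1.   ] F [-0.1  0.   0.3] w 85.2 gf 0.0
tool shift cm [ 0.1   0.28 13.25]
rotvec [-0.001  0.001  0.002]
```

A is back at the centre and staying put. Now picking B.

```bash
python3 -m crank '[[[0.1,0.3,3],[0,0,0]],[[0,0,3],[0,0,0]],[[0,0,3],[0,0,0]],[[0,0,2],[0,0,0]],[[0,0,0],[0,0,0]]]' 8.5 60 >/dev/null
python3 - <<'E'
from h import *
go([.4548,-.1431,-.026],-14)
E
```

```text
t 44.95 tcp [ 453.3 -143.    -5.1] yaw -13.97 zax [-0.004  0.002 -1.   ] F [-0.5 -0.4  1.2] w 85.4 gf 0.0
tool shift cm [ 0.16 -0.03  2.09]
rotvec [-0.001  0.005  0.   ]
```

```bash
python3 -m crank '[[[0.1,0,1],[0,0.004,0]],[[0,0,1],[0,0,0]],[[0,0,0],[0,0,0]],[[0,0,0],[0,0,0]]]'
python3 -m crank '[[[0,0,0],[0,0,0]],[[0,0,0],[0,0,0]],[[0,0,0],[0,0,0]],[[0,0,0],[0,0,0]],[[0,0,0],[0,0,0]]]' 4 60
python3 -m crank '[[[0,0,-1],[0,0,0]],[[0,0,-3],[0,0,0]],[[0,0,-4],[0,0,0]],[[0,0,-4],[0,0,0]],[[0,0,-3],[0,0,0]]]' - 70
python3 - <<'E'
from h import *
state()
E
```

```text
clock: 45.35
tcp_pos: [0.4562, -0.1437, -0.0231]
orientation: [-3.117, 0.385, -0.006]
contact_force: [-0.2, 0.1, 0.2]
grip_width: 0.085
gripper_force: 0.0
clock: 45.85
tcp_pos: [0.4563, -0.1436, -0.0227]
orientation: [-3.117, 0.385, -0.006]
contact_force: [-1.1, 1.0, 6.9]
grip_width: 0.0568
gripper_force: 63.4
clock: 46.35
tcp_pos: [0.4552, -0.144, 0.1288]
orientation: [-3.117, 0.386, -0.006]
contact_force: [0.7, -0.3, -2.1]
grip_width: 0.0564
gripper_force: 76.9
t 46.35 tcp [ 455.2 -144.   128.8] yaw -14.13 zax [ 0.004  0.    -1.   ] F [ 0.7 -0.3 -2.1] w 56.4 gf 76.9
```

```bash
python3 -m crank '[[[0,0,0],[0,0,-0.15]],[[0,0,0],[0,0,-0.15]],[[0,0,0],[0,0,-0.15]],[[0,0,0],[0,0,-0.15]],[[0,0,0],[0,0,-0.15]]]' >/dev/null
python3 -m crank '[[[0,0,0],[0,0,-0.15]],[[0,0,0],[0,0,-0.15]],[[0,0,0],[0,0,-0.15]],[[0,0,0],[0,0,-0.15]],[[0,0,0],[0,0,-0.15]]]' >/dev/null
python3 -m crank '[[[0,0,0],[0,0,-0.15]],[[0,0,0],[0,0,-0.15]],[[0,0,0],[0,0,-0.02]],[[3,1.3,0],[0,0,0]],[[4,1.8,0],[0,0,0]]]' >/dev/null
python3 -m crank '[[[4,1.8,0],[0,0,0]],[[4,1.8,0],[0,0,0]],[[4,1.8,0],[0,0,0]],[[4,1.8,0],[0,0,0]],[[2,0.8,0],[0,0,0]]]' >/dev/null
python3 -m crank '[[[0.5,0.2,0],[0,0,0]],[[0,0,0],[0,0,0]],[[0,0,0],[0,0,0]]]' 
python3 - <<'E'
from h import *
go([.5702,.1141,.0193],90.0)
E
```

```text
clock: 48.65
tcp_pos: [0.5669, 0.1094, 0.127]
orientation: [2.22, 2.22, 0.002]
contact_force: [0.3, -1.1, -2.0]
grip_width: 0.0565
gripper_force: 76.9
t 48.65 tcp [566.9 109.4 127. ] yaw 90.0 zax [ 0.002 -0.001 -1.   ] F [ 0.3 -1.1 -2. ] w 56.5 gf 76.9
tool shift cm [ 0.48  0.3  10.77]
rotvec [0.002 0.001 0.   ]
```

```bash
python3 -m crank '[[[0.5,0.3,1.5],[0,0,0]],[[0,0,2.5],[0,0,0]],[[0,0,2.5],[0,0,0]],[[0,0,2],[0,0,0]],[[0,0,1],[0,0,0]]]' >/dev/null
python3 -m crank '[[[0,0,0],[0,0,0]],[[0,0,0],[0,0,0]],[[0,0,0],[0,0,0]]]' 
python3 - <<'E'
from h import *
go([.5702,.1141,.0193],90.0)
E
```

```text
clock: 49.45
tcp_pos: [0.5718, 0.1167, 0.0331]
orientation: [2.216, 2.223, 0.007]
contact_force: [0.7, 0.2, -1.7]
grip_width: 0.0568
gripper_force: 77.0
t 49.45 tcp [571.8 116.7  33.1] yaw 90.17 zax [ 0.005  0.001 -1.   ] F [ 0.7  0.2 -1.7] w 56.8 gf 77.0
tool shift cm [-0.26 -0.17  1.38]
rotvec [ 0.005 -0.001  0.003]
```

```bash
python3 -m crank '[[[-0.2,-0.15,0.5],[0.004,0,0.003]],[[0,0,0.4],[0,0,0]],[[0,0,0],[0,0,0]],[[0,0,0],[0,0,0]],[[0,0,0],[0,0,0]]]' 
python3 - <<'E'
from h import *
go([.5702,.1141,.0193],90.0)
E
```

```text
clock: 49.95
tcp_pos: [0.5695, 0.1148, 0.0231]
orientation: [-2.22, -2.222, 0.0]
contact_force: [-0.1, -0.5, -2.3]
grip_width: 0.0564
gripper_force: 77.0
t 49.95 tcp [569.5 114.8  23.1] yaw 90.03 zax [-0.001  0.    -1.   ] F [-0.1 -0.5 -2.3] w 56.4 gf 77.0
tool shift cm [-0.07  0.07  0.38]
rotvec [-0.001 -0.     0.001]
```

```bash
python3 -m crank '[[[-0.1,0.1,0.2],[0,0,0]],[[0,0,0.2],[0,0,0]],[[0,0,0.1],[0,0,0]],[[0,0,0],[0,0,0]],[[0,0,0],[0,0,0]]]' 
python3 -m crank '[[[0,0,0],[0,0,0]],[[0,0,0],[0,0,0]],[[0,0,0],[0,0,0]],[[0,0,0],[0,0,0]]]' 7
python3 -m crank '[[[0,0,-1],[0,0,0]],[[0,0,-3],[0,0,0]],[[0,0,-4],[0,0,0]],[[0,0,-2],[0,0,0]],[[0,0,0],[0,0,0]]]'
python3 - <<'E'
from h import *
go([.4366,-.3008,.1],19)
E
```

```text
clock: 50.45
tcp_pos: [0.5708, 0.1136, 0.0194]
orientation: [-2.221, -2.221, -0.001]
contact_force: [-3.6, -0.9, 11.6]
grip_width: 0.0566
gripper_force: 78.7
clock: 50.85
tcp_pos: [0.5704, 0.1137, 0.0179]
orientation: [-2.22, -2.221, 0.001]
contact_force: [-0.7, -0.7, -0.4]
grip_width: 0.07
gripper_force: 0.0
clock: 51.35
tcp_pos: [0.573, 0.1141, 0.1219]
orientation: [2.22, 2.22, 0.009]
contact_force: [-0.8, 0.9, -0.7]
grip_width: 0.07
gripper_force: 0.0
t 51.35 tcp [573.  114.1 121.9] yaw 90.01 zax [ 0.005  0.003 -1.   ] F [-0.8  0.9 -0.7] w 70.0 gf 0.0
tool shift cm [-41.49 -13.65   2.01]
rotvec [ 0.003 -0.006  1.239]
```

```bash
for i in 1 2; do python3 -m crank '[[[-4.2,-1.4,0],[0,0,0]],[[-4.2,-1.4,0],[0,0,0]],[[-4.2,-1.4,0],[0,0,0]],[[-4.2,-1.4,0],[0,0,0]],[[-4,-1.3,0],[0,0,0]]]' 8.5 60 >/dev/null; done
python3 -m crank '[[[0,0,0],[0,0,0.15]],[[0,0,0],[0,0,0.15]],[[0,0,0],[0,0,0.15]],[[0,0,0],[0,0,0.15]],[[0,0,0],[0,0,0.15]]]' >/dev/null
python3 -m crank '[[[0,0,0],[0,0,0.15]],[[0,0,0],[0,0,0.15]],[[0,0,0],[0,0,0.15]],[[0,0,0],[0,0,0.04]],[[0,0,0],[0,0,0]]]'
python3 - <<'E'
from h import *
p,d=grab("top","top18"); P=cloud("top",d)
boxes(P,.055,.08,(.52,.63),(.03,.2)); boxes(P,.015,.034,(.35,.72),(-.4,0))
z=P[...,2]; v,u=np.mgrid[:480,:640]; h=(z>.058)&(z<.08)&(u>250)&(u<275)&(v>255)&(v<295); print("handle",h.sum(),P[h].mean(0))
go([.4366,-.3008,-.024],19)
E
```

```text
clock: 53.35
tcp_pos: [0.4323, -0.3019, 0.1175]
orientation: [-3.098, -0.518, 0.003]
contact_force: [0.0, -0.3, -0.3]
grip_width: 0.0849
gripper_force: 0.0
box 1328 z 0.0664 [571.6 107.4] [129.5  58. ] 89.5 mean [572.  108.5]
box 610 z 0.0245 [ 466.1 -289.5] [67.3 59.8] 19.1 mean [ 468.5 -288.1]
handle 122 [0.47009774 0.11322382 0.06848743]
t 53.4 tcp [ 432.3 -302.1  117.6] yaw 19.05 zax [-0.002  0.    -1.   ] F [-0.5  0.1  0. ] w 84.8 gf 0.0
tool shift cm [ 0.47  0.03 14.16]
rotvec [-0.001  0.002  0.001]
```

```bash
python3 - <<'E'
from h import *
P=cloud("top",np.load("top18.npy")); p=cv2.imread("pics/top18.png")
f=lambda u:(np.median(P[222:236,u],0)*1000).round(0)[1:]
print([ (u,*f(u)) for u in range(228,246)]); print([ (u,*f(u)) for u in range(286,302)])
P=cloud("top",np.load("top17.npy")); f=lambda u:(np.median(P[224:238,u],0)*1000).round(0)[1:]
print("A only");print([ (u,*f(u)) for u in range(228,246)]); print([ (u,*f(u)) for u in range(284,302)])
E
```

```text
[(228, np.float64(203.0), np.float64(25.0)), (229, np.float64(201.0), np.float64(24.0)), (230, np.float64(199.0), np.float64(18.0)), (231, np.float64(199.0), np.float64(4.0)), (232, np.float64(196.0), np.float64(5.0)), (233, np.float64(194.0), np.float64(4.0)), (234, np.float64(191.0), np.float64(5.0)), (235, np.float64(187.0), np.float64(16.0)), (236, np.float64(184.0), np.float64(17.0)), (237, np.float64(182.0), np.float64(19.0)), (238, np.float64(172.0), np.float64(65.0)), (239, np.float64(169.0), np.float64(65.0)), (240, np.float64(167.0), np.float64(68.0)), (241, np.float64(164.0), np.float64(67.0)), (242, np.float64(162.0), np.float64(66.0)), (243, np.float64(160.0), np.float64(67.0)), (244, np.float64(157.0), np.float64(66.0)), (245, np.float64(155.0), np.float64(67.0))]
[(286, np.float64(57.0), np.float64(68.0)), (287, np.float64(55.0), np.float64(68.0)), (288, np.float64(52.0), np.float64(67.0)), (289, np.float64(50.0), np.float64(66.0)), (290, np.float64(48.0), np.float64(67.0)), (291, np.float64(45.0), np.float64(66.0)), (292, np.float64(43.0), np.float64(54.0)), (293, np.
[... 1244 characters left out ...]
loat64(44.0)), (286, np.float64(58.0), np.float64(43.0)), (287, np.float64(56.0), np.float64(43.0)), (288, np.float64(54.0), np.float64(42.0)), (289, np.float64(51.0), np.float64(42.0)), (290, np.float64(49.0), np.float64(42.0)), (291, np.float64(47.0), np.float64(18.0)), (292, np.float64(45.0), np.float64(16.0)), (293, np.float64(42.0), np.float64(16.0)), (294, np.float64(40.0), np.float64(16.0)), (295, np.float64(37.0), np.float64(24.0)), (296, np.float64(35.0), np.float64(22.0)), (297, np.float64(32.0), np.float64(25.0)), (298, np.float64(30.0), np.float64(25.0)), (299, np.float64(27.0), np.float64(24.0)), (300, np.float64(25.0), np.float64(5.0)), (301, np.float64(23.0), np.float64(0.0))]
```

```bash
cat >> h.py <<'E'
def ends(n=3):
    P=np.concatenate([cloud("side",grab("side")[1]).reshape(-1,3) for _ in range(n)]); X=P[(P[:,0]>.545)&(P[:,0]<.595)&(P[:,1]>.155)&(P[:,1]<.2)]
    for k in range(4):
        q=X[(X[:,2]>.018+.024*k+.006)&(X[:,2]<.018+.024*k+.019)&(X[:,1]<.19)]
        if len(q)>3: print("layer",k,len(q),"left end y",np.median(q[:,1]).round(4),"x rng",np.percentile(q[:,0],[5,95]).round(3))
E
python3 - <<'E'
from h import *
ends()
E
```

```text
layer 0 230 left end y 0.1792 x rng [0.547 0.593]
layer 1 249 left end y 0.1743 x rng [0.546 0.591]
```

B sits 5 mm to the right of A (end faces at y = 174.3 and 179.2). I'll regrip B and shift it by +5 mm.

```bash
python3 -m crank '[[[0,0,0],[0,0,-0.15]],[[0,0,0],[0,0,-0.15]],[[0,0,0],[0,0,-0.15]],[[0,0,0],[0,0,-0.15]],[[0,0,0],[0,0,-0.15]]]' 7.5 >/dev/null
python3 -m crank '[[[0,0,0],[0,0,-0.15]],[[0,0,0],[0,0,-0.15]],[[0,0,0],[0,0,-0.15]],[[0,0,0],[0,0,-0.04]],[[0,0,0],[0,0,0]]]' >/dev/null
for i in 1 2; do python3 -m crank '[[[4.2,1.4,0],[0,0,0]],[[4.2,1.4,0],[0,0,0]],[[4.2,1.4,0],[0,0,0]],[[4.2,1.4,0],[0,0,0]],[[4,1.3,0],[0,0,0]]]' >/dev/null; done
python3 -m crank '[[[0,0,0],[0,0,0]],[[0,0,0],[0,0,0]]]' 
python3 - <<'E'
from h import *
go([.5706,.110,.02],90.0)
E
```

```text
clock: 55.75
tcp_pos: [0.5704, 0.1148, 0.1177]
orientation: [-2.219, -2.223, 0.001]
contact_force: [0.7, -1.1, 0.3]
grip_width: 0.0747
gripper_force: 0.0
t 55.75 tcp [570.4 114.8 117.7] yaw 90.13 zax [-0.001 -0.    -1.   ] F [ 0.7 -1.1  0.3] w 74.7 gf 0.0
tool shift cm [-0.47  0.03  9.77]
rotvec [-0.001  0.     0.002]
```

```bash
python3 -m crank '[[[-0.4,0,1.5],[0,0,0]],[[0,0,2.5],[0,0,0]],[[0,0,2.5],[0,0,0]],[[0,0,2.5],[0,0,0]],[[0,0,0.7],[0,0,0]]]' >/dev/null
python3 -m crank '[[[0,0,0],[0,0,0]],[[0,0,0],[0,0,0]],[[0,0,0],[0,0,0]]]'
python3 -m crank '[[[0,0,0],[0,0,0]],[[0,0,0],[0,0,0]],[[0,0,0],[0,0,0]],[[0,0,0],[0,0,0]],[[0,0,0],[0,0,0]]]' 4 60
python3 -m crank '[[[0,0,-0.5],[0,0,0]],[[0,0,0],[0,0,0]],[[0.5,0,0],[0,0,0]],[[0,0,0],[0,0,0]],[[0,0,0],[0,0,0]]]'
python3 - <<'E'
from h import *
ends(); go([.5706,.115,.02],90.0)
E
```

```text
clock: 56.55
tcp_pos: [0.5714, 0.1095, 0.0223]
orientation: [2.221, 2.221, 0.002]
contact_force: [0.2, 0.3, -0.0]
grip_width: 0.0748
gripper_force: 0.0
clock: 57.05
tcp_pos: [0.5712, 0.1099, 0.0224]
orientation: [2.221, 2.222, 0.002]
contact_force: [-1.6, -1.0, 6.5]
grip_width: 0.0563
gripper_force: 64.8
clock: 57.55
tcp_pos: [0.5702, 0.1151, 0.0258]
orientation: [-2.219, -2.222, 0.001]
contact_force: [0.0, -0.5, -3.1]
grip_width: 0.0566
gripper_force: 64.2
layer 0 241 left end y 0.1792 x rng [0.546 0.593]
layer 1 232 left end y 0.1792 x rng [0.547 0.591]
layer 2 30 left end y 0.1723 x rng [0.553 0.588]
t 57.7 tcp [570.3 114.6  25.9] yaw 90.02 zax [-0.001  0.    -1.   ] F [ 1.1  0.9 -2.3] w 56.8 gf 64.2
tool shift cm [0.04 0.03 0.59]
rotvec [-0.001 -0.     0.   ]
```

```bash
python3 -m crank '[[[0,0,0.3],[0,0,0]],[[0,0,0.2],[0,0,0]],[[0,0,0],[0,0,0]],[[0,0,0],[0,0,0]]]'
python3 -m crank '[[[0,0,0],[0,0,0]],[[0,0,0],[0,0,0]],[[0,0,0],[0,0,0]],[[0,0,0],[0,0,0]]]' 7
python3 -m crank '[[[0,0,-1],[0,0,0]],[[0,0,-3],[0,0,0]],[[0,0,-4],[0,0,0]],[[0,0,-2],[0,0,0]],[[0,0,0],[0,0,0]]]' >/dev/null
python3 - <<'E'
from h import *
ends()
E
for i in 1 2; do python3 -m crank '[[[-4.2,-1.35,0],[0,0,0]],[[-4.2,-1.35,0],[0,0,0]],[[-4.2,-1.35,0],[0,0,0]],[[-4.2,-1.35,0],[0,0,0]],[[-4,-1.3,0],[0,0,0]]]' 8.5 60 >/dev/null; done
python3 -m crank '[[[0,0,0],[0,0,0.15]],[[0,0,0],[0,0,0.15]],[[0,0,0],[0,0,0.15]],[[0,0,0],[0,0,0.15]],[[0,0,0],[0,0,0.15]]]' >/dev/null
python3 -m crank '[[[0,0,0],[0,0,0.15]],[[0,0,0],[0,0,0.15]],[[0,0,0],[0,0,0.15]],[[0,0,0],[0,0,0.04]],[[0,0,0],[0,0,0]]]'
python3 - <<'E'
from h import *
p,d=grab("top","top19"); P=cloud("top",d); boxes(P,.055,.08,(.52,.63),(.03,.2)); boxes(P,.015,.034,(.35,.72),(-.4,0))
go([.4366,-.3008,-.024],19)
E
```

```text
clock: 58.1
tcp_pos: [0.5706, 0.1146, 0.0223]
orientation: [-2.221, -2.221, -0.001]
contact_force: [-4.7, -0.9, 13.4]
grip_width: 0.0567
gripper_force: 66.0
clock: 58.5
tcp_pos: [0.5704, 0.1147, 0.0209]
orientation: [-2.221, -2.221, 0.001]
contact_force: [-0.5, -0.6, 0.7]
grip_width: 0.0699
gripper_force: 0.0
layer 0 240 left end y 0.179 x rng [0.548 0.593]
layer 1 239 left end y 0.1794 x rng [0.548 0.592]
clock: 61.15
tcp_pos: [0.4359, -0.3008, 0.1199]
orientation: [-3.098, -0.518, 0.005]
contact_force: [0.7, -0.6, -0.1]
grip_width: 0.0851
gripper_force: 0.0
box 1340 z 0.0664 [571.6 112.2] [129.5  58. ] 89.5 mean [571.9 112.8]
box 698 z 0.0246 [ 443.3 -297.2] [115.4  60.2] 19.1 mean [ 457.4 -289.1]
t 61.2 tcp [ 436.  -300.9  120.1] yaw 19.05 zax [-0.003  0.001 -1.   ] F [-0.3 -0.2  0.5] w 85.2 gf 0.0
tool shift cm [ 0.1   0.03 14.41]
rotvec [-0.001  0.003  0.001]
```

A and B are flush. Picking C.

```bash
python3 -m crank '[[[0.1,0,3],[0,0,0]],[[0,0,4],[0,0,0]],[[0,0,4],[0,0,0]],[[0,0,1.5],[0,0,0]],[[0,0,0],[0,0,0]]]' >/dev/null
python3 -m crank '[[[0,0,1],[0,0,0]],[[0,0,0.7],[0,0,0]],[[0,0,0],[0,0,0]],[[0,0,0],[0,0,0]]]'
python3 -m crank '[[[0,0,0],[0,0,0]],[[0,0,0],[0,0,0]],[[0,0,0],[0,0,0]],[[0,0,0],[0,0,0]],[[0,0,0],[0,0,0]]]' 4 60
python3 -m crank '[[[0,0,-1],[0,0,0]],[[0,0,-3],[0,0,0]],[[0,0,-4],[0,0,0]],[[0,0,-4],[0,0,0]],[[0,0,-4],[0,0,0]]]' - 70
python3 - <<'E'
from h import *
state()
E
```

```text
clock: 62.1
tcp_pos: [0.4379, -0.3012, -0.0204]
orientation: [3.098, 0.518, 0.0]
contact_force: [-0.2, -0.1, -0.3]
grip_width: 0.0847
gripper_force: 0.0
clock: 62.6
tcp_pos: [0.4379, -0.3011, -0.0202]
orientation: [-3.098, -0.518, -0.001]
contact_force: [-1.3, 0.8, 6.3]
grip_width: 0.0567
gripper_force: 63.8
clock: 63.1
tcp_pos: [0.437, -0.3009, 0.1409]
orientation: [-3.098, -0.517, 0.002]
contact_force: [0.4, 0.7, -1.6]
grip_width: 0.0562
gripper_force: 76.1
t 63.1 tcp [ 437.  -300.9  140.9] yaw 18.94 zax [-0.001  0.001 -1.   ] F [ 0.4  0.7 -1.6] w 56.2 gf 76.1
```

```bash
python3 -m crank '[[[0,0,0],[0,0,-0.15]],[[0,0,0],[0,0,-0.15]],[[0,0,0],[0,0,-0.15]],[[0,0,0],[0,0,-0.15]],[[0,0,0],[0,0,-0.15]]]' >/dev/null
python3 -m crank '[[[0,0,0],[0,0,-0.15]],[[0,0,0],[0,0,-0.15]],[[0,0,0],[0,0,-0.15]],[[0,0,0],[0,0,-0.04]],[[2,0.6,0],[0,0,0]]]' >/dev/null
python3 -m crank '[[[4,1.3,0],[0,0,0]],[[4.1,1.3,0],[0,0,0]],[[4.1,1.3,0],[0,0,0]],[[4.1,1.3,0],[0,0,0]],[[4.1,1.3,0],[0,0,0]]]' >/dev/null
python3 -m crank '[[[4.1,1.3,0],[0,0,0]],[[4.1,1.3,0],[0,0,0]],[[4.1,1.3,0],[0,0,0]],[[4.1,1.3,0],[0,0,0]],[[2,0.7,0],[0,0,0]]]' >/dev/null
python3 -m crank '[[[0.5,0.2,0],[0,0,0]],[[0,0,0],[0,0,0]],[[0,0,0],[0,0,0]]]' 
python3 - <<'E'
from h import *
go([.5705,.1147,.046],90.0)
E
```

```text
clock: 65.4
tcp_pos: [0.569, 0.1095, 0.1392]
orientation: [-2.224, -2.219, 0.002]
contact_force: [-0.3, -0.3, -1.2]
grip_width: 0.0565
gripper_force: 76.3
t 65.4 tcp [569.  109.5 139.2] yaw 89.86 zax [-0.001 -0.001 -1.   ] F [-0.3 -0.3 -1.2] w 56.5 gf 76.3
tool shift cm [0.53 0.16 9.31]
rotvec [-0.001  0.001 -0.002]
```

```bash
python3 -m crank '[[[0.4,0.1,1.5],[0,0,-0.002]],[[0,0,2.5],[0,0,0]],[[0,0,2.5],[0,0,0]],[[0,0,1.5],[0,0,0]],[[0,0,0.5],[0,0,0]]]' >/dev/null
python3 -m crank '[[[0,0,0],[0,0,0]],[[0,0,0],[0,0,0]],[[0,0,0],[0,0,0]]]' 
python3 - <<'E'
from h import *
cat=ends(); go([.5705,.1147,.046],90.0)
P=cloud("side",grab("side")[1]).reshape(-1,3); X=P[(P[:,0]>.545)&(P[:,0]<.595)&(P[:,1]>.155)&(P[:,1]<.195)]
for z in np.arange(.02,.11,.006): q=X[abs(X[:,2]-z)<.003]; print(round(z,3),len(q),np.median(q[:,1]).round(4))
E
```

```text
clock: 66.2
tcp_pos: [0.5713, 0.1161, 0.0551]
orientation: [2.219, 2.224, 0.002]
contact_force: [0.7, 0.4, -1.7]
grip_width: 0.0564
gripper_force: 76.3
layer 0 236 left end y 0.1791 x rng [0.546 0.594]
layer 1 245 left end y 0.179 x rng [0.548 0.593]
layer 2 168 left end y 0.1773 x rng [0.55  0.592]
layer 3 405 left end y 0.1682 x rng [0.547 0.592]
t 66.35 tcp [570.9 116.3  54.8] yaw 90.14 zax [ 0.001  0.001 -1.   ] F [-0.5  0.  -1.4] w 56.7 gf 76.3
tool shift cm [-0.16 -0.04  0.88]
rotvec [ 0.001 -0.001  0.003]
0.02 62 0.1809
0.026 39 0.1788
0.032 33 0.1785
0.038 40 0.1789
0.044 38 0.1793
0.05 35 0.179
0.056 36 0.1793
0.062 61 0.177
0.068 54 0.1749
0.074 11 0.1753
0.08 36 0.1775
0.086 37 0.178
0.092 41 0.1779
0.098 132 0.169
0.104 8 0.1624
```

```bash
python3 -m crank '[[[0.1,-0.05,0.3],[0,0,0.002]],[[0,0,0.3],[0,0,0]],[[0,0,0],[0,0,0]],[[0,0,0],[0,0,0]]]' 
python3 - <<'E'
from h import *
go([.5705,.1175,.046],90.0)
P=np.concatenate([cloud("side",grab("side")[1]).reshape(-1,3) for _ in range(3)]); X=P[(P[:,0]>.545)&(P[:,0]<.595)&(P[:,1]>.155)&(P[:,1]<.195)]
for z in (.032,.054,.074,.081,.086): q=X[abs(X[:,2]-z)<.003]; print(round(z,3),len(q),np.median(q[:,1]).round(4))
E
```

```text
clock: 66.8
tcp_pos: [0.5697, 0.117, 0.0478]
orientation: [-2.22, -2.221, 0.001]
contact_force: [-0.7, -0.1, -1.1]
grip_width: 0.0565
gripper_force: 76.3
t 66.8 tcp [569.7 117.   47.8] yaw 90.02 zax [-0.001  0.    -1.   ] F [-0.7 -0.1 -1.1] w 56.5 gf 76.3
tool shift cm [0.05 0.08 0.18]
rotvec [-0.001 -0.     0.   ]
0.032 104 0.179
0.054 103 0.1794
0.074 107 0.1784
0.081 107 0.1785
0.086 126 0.1783
```

```bash
python3 -m crank '[[[0.07,0.1,0],[0,0,0]],[[0,0,0.2],[0,0,0]],[[0,0,0.1],[0,0,0]],[[0,0,0],[0,0,0]],[[0,0,0],[0,0,0]]]' 
python3 -m crank '[[[0,0,0],[0,0,0]],[[0,0,0],[0,0,0]],[[0,0,0],[0,0,0]],[[0,0,0],[0,0,0]]]' 7
python3 -m crank '[[[0,0,-1],[0,0,0]],[[0,0,-3],[0,0,0]],[[0,0,-4],[0,0,0]],[[0,0,-3],[0,0,0]],[[0,0,0],[0,0,0]]]'
python3 - <<'E'
from h import *
ends(); go([.5045,.308,.12],86)
E
```

```text
clock: 67.45
tcp_pos: [0.5712, 0.118, 0.0459]
orientation: [-2.22, -2.221, -0.001]
contact_force: [-1.8, -0.6, 7.4]
grip_width: 0.0567
gripper_force: 77.3
clock: 67.85
tcp_pos: [0.5708, 0.1177, 0.0449]
orientation: [-2.22, -2.221, 0.001]
contact_force: [0.5, 0.2, 0.7]
grip_width: 0.0703
gripper_force: 0.0
clock: 68.35
tcp_pos: [0.5741, 0.1181, 0.1602]
orientation: [2.22, 2.219, 0.012]
contact_force: [0.2, -0.7, 0.7]
grip_width: 0.0701
gripper_force: 0.0
layer 0 245 left end y 0.1791 x rng [0.548 0.592]
layer 1 242 left end y 0.1791 x rng [0.547 0.592]
layer 2 247 left end y 0.1796 x rng [0.548 0.592]
t 68.5 tcp [570.6 117.8 155.1] yaw 90.03 zax [-0.001  0.001 -1.   ] F [-0.6  0.1  0.2] w 70.0 gf 0.0
tool shift cm [19.02 -6.59  3.52]
rotvec [-0.001 -0.     0.07 ]
```

The three cases are flush, with ends within 0.5 mm. Now the weight.

```bash
python3 -m crank '[[[3.8,-1.3,0],[0,0,0.03]],[[3.8,-1.3,0],[0,0,0.04]],[[3.8,-1.3,0],[0,0,0]],[[3.8,-1.3,0],[0,0,0]],[[3.8,-1.3,0],[0,0,0]]]' 4 60 >/dev/null
python3 -m crank '[[[0,0,3],[0,0,0]],[[0,0,3],[0,0,0]],[[0,0,3],[0,0,0]],[[0,0,0],[0,0,0]],[[0,0,0],[0,0,0]]]'
python3 - <<'E'
from h import *
go([.5045,.308,-.011],86); o=monitor.get_obs(); print(np.round(o["joints"],2))
p,d=grab("side"); X=cloud("side",d).reshape(-1,3); q=X[(X[:,0]>.46)&(X[:,0]<.55)&(X[:,1]>.24)&(X[:,1]<.37)&(X[:,2]>.034)&(X[:,2]<.048)]; print(len(q),q.mean(0).round(4),cv2.minAreaRect((q[:,:2]*1000).astype(np.float32)))
E
```

```text
clock: 69.5
tcp_pos: [0.5145, 0.3098, 0.0645]
orientation: [-2.297, -2.142, 0.005]
contact_force: [0.4, 0.2, 0.3]
grip_width: 0.0403
gripper_force: 0.0
t 69.5 tcp [514.5 309.8  64.5] yaw 85.99 zax [-0.003 -0.002 -1.   ] F [0.4 0.2 0.3] w 40.3 gf 0.0
tool shift cm [-0.24 -0.96  7.55]
rotvec [-0.002  0.002 -0.   ]
[-0.96  0.56  0.43  1.88 -0.32  0.78 -0.43]
149 [0.502  0.3142 0.041 ] ((502.1246337890625, 310.6764831542969), (64.22760009765625, 16.850584030151367), 86.71572875976562)
```

```bash
python3 -m crank '[[[-0.15,-1.1,0],[0,0,0]],[[0,0,2.5],[0,0,0]],[[0,0,2.5],[0,0,0]],[[0,0,1.8],[0,0,0]],[[0,0,0],[0,0,0]]]'
python3 -m crank '[[[0,0,0],[0,0,0]],[[0,0,0],[0,0,0]]]'
python3 - <<'E'
from h import *
go([.5035,.309,-.011],86)
E
```

```text
clock: 70.05
tcp_pos: [0.5021, 0.3094, -0.0036]
orientation: [-2.296, -2.142, 0.005]
contact_force: [0.3, 0.3, 0.4]
grip_width: 0.04
gripper_force: 0.0
clock: 70.25
tcp_pos: [0.5048, 0.3105, -0.0011]
orientation: [-2.297, -2.142, -0.004]
contact_force: [-0.3, -0.2, 0.8]
grip_width: 0.0396
gripper_force: 0.0
t 70.25 tcp [504.8 310.5  -1.1] yaw 86.01 zax [ 0.001  0.002 -1.   ] F [-0.3 -0.2  0.8] w 39.6 gf 0.0
tool shift cm [-0.16 -0.12  0.99]
rotvec [ 0.001 -0.002  0.   ]
```

```bash
python3 -m crank '[[[-0.1,-0.1,0.5],[0,0,0]],[[0,0,0.4],[0,0,0]],[[0,0,0],[0,0,0]]]'
python3 -m crank '[[[0,0,0],[0,0,0]],[[0,0,0],[0,0,0]],[[0,0,0],[0,0,0]],[[0,0,0],[0,0,0]],[[0,0,0],[0,0,0]]]' 0 90
python3 -m crank '[[[0,0,-0.5],[0,0,0]],[[0,0,-1],[0,0,0]],[[0,0,-1],[0,0,0]],[[0,0,-0.5],[0,0,0]],[[0,0,0],[0,0,0]]]'
python3 - <<'E'
from h import *
state()
E
```

```text
clock: 70.55
tcp_pos: [0.5024, 0.3087, -0.0122]
orientation: [-2.297, -2.142, 0.002]
contact_force: [0.0, -0.8, -0.6]
grip_width: 0.0403
gripper_force: 0.0
clock: 71.05
tcp_pos: [0.5034, 0.3092, -0.0109]
orientation: [-2.297, -2.142, -0.001]
contact_force: [0.1, -0.8, 7.2]
grip_width: 0.0146
gripper_force: 90.5
clock: 71.55
tcp_pos: [0.5034, 0.3094, 0.0192]
orientation: [-2.297, -2.143, -0.002]
contact_force: [-0.1, 0.1, -3.9]
grip_width: 0.0149
gripper_force: 88.8
t 71.55 tcp [503.4 309.4  19.2] yaw 86.02 zax [ 0.001  0.001 -1.   ] F [-0.1  0.1 -3.9] w 14.9 gf 88.8
```

```bash
python3 -m crank '[[[0,0,-2],[0,0,-0.035]],[[0,0,-3],[0,0,-0.034]],[[0,0,-3],[0,0,0]],[[0,0,-2.5],[0,0,0]],[[0,0,0],[0,0,0]]]' >/dev/null
python3 -m crank '[[[-3,1,0],[0,0,0]],[[-4,1.4,0],[0,0,0]],[[-4,1.4,0],[0,0,0]],[[-4,1.4,0],[0,0,0]],[[-3,1,0],[0,0,0]]]' >/dev/null
python3 -m crank '[[[-1.5,0.5,0],[0,0,0]],[[0,0,0],[0,0,0]],[[0,0,0],[0,0,0]],[[0,0,0],[0,0,0]]]'
python3 - <<'E'
from h import *
go([.5708,.1135,.079],90.0)
E
```

```text
clock: 72.95
tcp_pos: [0.569, 0.1163, 0.1224]
orientation: [-2.217, -2.223, 0.001]
contact_force: [-0.5, 0.1, -3.4]
grip_width: 0.0142
gripper_force: 89.0
t 72.95 tcp [569.  116.3 122.4] yaw 90.15 zax [-0.002  0.001 -1.   ] F [-0.5  0.1 -3.4] w 14.2 gf 89.0
tool shift cm [-0.29  0.19  4.34]
rotvec [-0.002 -0.001  0.003]
```

```bash
python3 -m crank '[[[-0.3,0.2,0],[0,0,0.003]],[[0,0,1.5],[0,0,0]],[[0,0,1.5],[0,0,0]],[[0,0,0.6],[0,0,0]],[[0,0,0],[0,0,0]]]' >/dev/null
python3 -m crank '[[[0,0,0],[0,0,0]],[[0,0,0],[0,0,0]],[[0,0,0],[0,0,0]]]'
python3 - <<'E'
from h import *
go([.5708,.1135,.079],90.0)
P=np.concatenate([cloud("side",grab("side")[1]).reshape(-1,3) for _ in range(3)]); X=P[(P[:,0]>.545)&(P[:,0]<.595)&(P[:,1]>.135)&(P[:,1]<.195)]
for z in (.08,.094,.098,.102): q=X[abs(X[:,2]-z)<.002]; print(round(z,3),len(q),np.median(q[:,1]).round(4))
E
```

```text
clock: 73.75
tcp_pos: [0.5722, 0.1109, 0.0876]
orientation: [-2.225, -2.217, -0.001]
contact_force: [-0.3, -0.4, -4.9]
grip_width: 0.0148
gripper_force: 88.9
t 73.75 tcp [572.2 110.9  87.6] yaw 89.79 zax [ 0.     0.001 -1.   ] F [-0.3 -0.4 -4.9] w 14.8 gf 88.9
tool shift cm [ 0.26 -0.14  0.86]
rotvec [ 0.    -0.001 -0.004]
0.08 87 0.1798
0.094 58 0.1667
0.098 21 0.159
0.102 74 0.1606
```

```bash
python3 -m crank '[[[0.33,-0.12,0],[0,0,-0.003]],[[0,0,0.4],[0,0,0]],[[0,0,0.2],[0,0,0]],[[0,0,0],[0,0,0]],[[0,0,0],[0,0,0]]]'
python3 - <<'E'
from h import *
go([.5708,.1142,.079],90.0)
P=np.concatenate([cloud("side",grab("side")[1]).reshape(-1,3) for _ in range(3)]); X=P[(P[:,0]>.545)&(P[:,0]<.595)&(P[:,1]>.135)&(P[:,1]<.195)]
for z in (.08,.09,.094,.098,.102): q=X[abs(X[:,2]-z)<.002]; print(round(z,3),len(q),np.median(q[:,1]).round(4))
E
```

```text
clock: 74.4
tcp_pos: [0.5705, 0.114, 0.0809]
orientation: [-2.222, -2.22, 0.001]
contact_force: [0.4, 0.5, -3.9]
grip_width: 0.015
gripper_force: 88.9
t 74.4 tcp [570.5 114.   80.9] yaw 89.96 zax [-0.001  0.    -1.   ] F [ 0.4  0.5 -3.9] w 15.0 gf 88.9
tool shift cm [0.02 0.03 0.19]
rotvec [-0.001 -0.    -0.001]
0.08 76 0.18
0.09 273 0.1718
0.094 85 0.1649
0.098 93 0.1635
0.102 273 0.153
```

Centred. Lowering and releasing.

```bash
python3 -m crank '[[[0,0.03,0.15],[0,0,0]],[[0,0,0.1],[0,0,0]],[[0,0,0.05],[0,0,0]],[[0,0,0],[0,0,0]],[[0,0,0],[0,0,0]]]'
python3 -m crank '[[[0,0,0],[0,0,0]],[[0,0,0],[0,0,0]],[[0,0,0],[0,0,0]],[[0,0,0],[0,0,0]]]' 4
python3 -m crank '[[[0,0,-0.5],[0,0,0]],[[0,0,-2],[0,0,0]],[[0,0,-4],[0,0,0]],[[0,0,-3],[0,0,0]],[[0,0,0],[0,0,0]]]'
python3 -m crank '[[[4,0,0],[0,0,0]],[[4,0,0],[0,0,0]],[[4,0,0],[0,0,0]],[[4,0,0],[0,0,0]],[[4,0,0],[0,0,0]]]' >/dev/null
python3 -m crank '[[[1,-3,0],[0,0,0]],[[0,0,0],[0,0,0]],[[0,0,0],[0,0,0]]]'
python3 - <<'E'
from h import *
ends(1)
p,d=grab("top","top20"); P=cloud("top",d); boxes(P,.083,.097,(.52,.63),(.03,.2))
z=P[...,2]; q=P[(z>.12)&(z<.14)&(abs(P[...,0]-.57)<.05)&(abs(P[...,1]-.11)<.06)]; print("bar",len(q),q.mean(0).round(4),cv2.minAreaRect((q[:,:2]*1000).astype(np.float32)))
q=P[(z>.096)&(z<.107)&(abs(P[...,0]-.57)<.036)&(abs(P[...,1]-.11)<.056)]; print("plate",len(q),cv2.minAreaRect((q[:,:2]*1000).astype(np.float32)))
v,u=np.mgrid[:480,:640]; h=(z>.058)&(z<.08)&(u>250)&(u<275)&(v>258)&(v<295); print("handle",h.sum(),P[h].mean(0))
go([.471,.1133,.19],0)
E
```

```text
clock: 75.05
tcp_pos: [0.5711, 0.1142, 0.0791]
orientation: [-2.222, -2.22, -0.001]
contact_force: [-3.1, -0.3, 6.3]
grip_width: 0.0145
gripper_force: 90.9
clock: 75.45
tcp_pos: [0.571, 0.1142, 0.0781]
orientation: [-2.222, -2.22, 0.0]
contact_force: [0.2, -0.3, -0.3]
grip_width: 0.04
gripper_force: 0.0
clock: 75.95
tcp_pos: [0.5741, 0.1144, 0.1778]
orientation: [2.221, 2.218, 0.011]
contact_force: [0.5, 0.4, -0.5]
grip_width: 0.04
gripper_force: 0.0
clock: 76.75
tcp_pos: [0.5404, 0.3242, 0.1727]
orientation: [-2.22, -2.222, 0.002]
contact_force: [0.9, -0.0, -0.5]
grip_width: 0.0401
gripper_force: 0.0
layer 0 80 left end y 0.1789 x rng [0.548 0.592]
layer 1 85 left end y 0.1789 x rng [0.547 0.59 ]
layer 2 81 left end y 0.1797 x rng [0.55  0.592]
layer 3 63 left end y 0.1627 x rng [0.546 0.578]
box 469 z 0.09 [572.3 113.2] [129.1  56.9] 89.5 mean [567.8 112.4]
bar 216 [0.5727 0.1125 0.1314] ((573.0955200195312, 113.29098510742188), (60.39894485473633, 16.64872169494629), 89.7106704711914)
plate 665 ((573.5961303710938, 112.92082214355469), (50.355255126953125, 97.52052307128906), 0.16486965119838715)
handle 120 [0.4701132  0.11327853 0.06872631]
t 76.85 tcp [541.8 322.9 173.2] yaw 89.87 zax [-0. -0. -1.] F [ 1.2 -0.9  0.7] w 40.0 gf 0.0
tool shift cm [-20.98  -7.04  -1.68]
rotvec [0.    0.    1.569]
```

Pile and weight are square and centred. Now back to the handle.

```bash
for i in 1 2; do python3 -m crank '[[[0,0,0],[0,0,0.15]],[[0,0,0],[0,0,0.15]],[[0,0,0],[0,0,0.15]],[[0,0,0],[0,0,0.15]],[[0,0,0],[0,0,0.15]]]' 4 >/dev/null; done
python3 -m crank '[[[-4,0,0],[0,0,0.064]],[[-3.5,2,0],[0,0,0]],[[0,4,0],[0,0,0]],[[0,4,0],[0,0,0]],[[0,4,0],[0,0,0]]]' >/dev/null
python3 -m crank '[[[0,4,0],[0,0,0]],[[0,2.5,0],[0,0,0]],[[0,0,0],[0,0,0]],[[0,0,0],[0,0,0]]]'
python3 - <<'E'
from h import *
go([.467,.1133,.004],0.2); o=monitor.get_obs(); print(np.round(o["joints"],2))
E
```

```text
clock: 78.75
tcp_pos: [0.468, 0.1151, 0.1735]
orientation: [-3.141, -0.005, 0.0]
contact_force: [0.2, 0.8, 0.1]
grip_width: 0.0402
gripper_force: 0.0
t 78.75 tcp [468.  115.1 173.5] yaw 0.18 zax [-0.     0.001 -1.   ] F [0.2 0.8 0.1] w 40.2 gf 0.0
tool shift cm [-0.1   0.19 16.95]
rotvec [-0.001  0.    -0.   ]
[-1.19  0.3   0.99  2.09 -0.32  0.91 -1.59]
```

```bash
python3 -m crank '[[[-0.1,0.2,3],[0,0,0]],[[0,0,3],[0,0,0]],[[0,0,3],[0,0,0]],[[0,0,2],[0,0,0]],[[0,0,0],[0,0,0]]]' >/dev/null
python3 -m crank '[[[0,0,2],[0,0,0]],[[0,0,2],[0,0,0]],[[0,0,1.3],[0,0,0]],[[0,0,0],[0,0,0]],[[0,0,0],[0,0,0]]]'
python3 - <<'E'
from h import *
go([.467,.1133,.004],0.2)
E
```

```text
clock: 79.75
tcp_pos: [0.4669, 0.1144, 0.0108]
orientation: [-3.141, -0.01, 0.0]
contact_force: [-0.4, 0.1, -0.5]
grip_width: 0.04
gripper_force: 0.0
t 79.75 tcp [466.9 114.4  10.8] yaw 0.36 zax [-0.  0. -1.] F [-0.4  0.1 -0.5] w 40.0 gf 0.0
tool shift cm [0.01 0.11 0.68]
rotvec [-0.     0.     0.003]
```

```bash
python3 -m crank '[[[0,0.1,0.5],[0,0,0]],[[0,0,0],[0,0,0]],[[0,0,0],[0,0,0]]]'
python3 -m crank '[[[0,0,0],[0,0,0]],[[0,0,0],[0,0,0]],[[0,0,0],[0,0,0]],[[0,0,0],[0,0,0]],[[0,0,0],[0,0,0]]]' 0 80
python3 -m crank '[[[0.3,0,0],[0,0,0]],[[0.6,0,0],[0,0,0]],[[1,-0.02,0],[0,0,0]],[[1,-0.02,0],[0,0,0]],[[1,-0.02,0],[0,0,0]]]'
python3 - <<'E'
from h import *
go([.6685,.1170,.005],0.3)
E
```

```text
clock: 80.05
tcp_pos: [0.4665, 0.1132, 0.0054]
orientation: [-3.141, -0.01, 0.001]
contact_force: [-0.5, -0.2, -0.0]
grip_width: 0.04
gripper_force: 0.0
clock: 80.55
tcp_pos: [0.4665, 0.1136, 0.0055]
orientation: [-3.141, -0.01, 0.001]
contact_force: [-1.6, 0.4, 4.6]
grip_width: 0.0133
gripper_force: 78.0
clock: 81.05
tcp_pos: [0.4978, 0.1139, 0.0052]
orientation: [-3.138, -0.01, 0.024]
contact_force: [-23.6, -0.1, 34.3]
grip_width: 0.0132
gripper_force: 82.4
t 81.05 tcp [497.8 113.9   5.2] yaw 0.35 zax [-0.016  0.003 -1.   ] F [-23.6  -0.1  34.3] w 13.2 gf 82.4
tool shift cm [17.07 -0.21 -0.24]
rotvec [-0.003  0.016  0.001]
```

```bash
python3 -m crank '[[[0,0,-0.2],[0,0.005,0]],[[0,0,-0.1],[0,0.005,0]],[[0,0,0],[0,0,0]],[[0,0,0],[0,0,0]]]'
python3 -m crank '[[[0.5,-0.02,0],[0,0,0]],[[1,-0.02,0],[0,0,0]],[[1,-0.02,0],[0,0,0]]]'
python3 - <<'E'
from h import *
go([.6685,.1170,.005],0.3)
E
```

```text
clock: 81.45
tcp_pos: [0.5038, 0.1138, 0.0074]
orientation: [3.141, 0.01, 0.01]
contact_force: [-2.8, -1.3, -7.8]
grip_width: 0.0129
gripper_force: 78.4
clock: 81.75
tcp_pos: [0.5301, 0.115, 0.0079]
orientation: [-3.141, -0.011, -0.012]
contact_force: [-0.6, -0.3, -11.1]
grip_width: 0.0131
gripper_force: 78.2
t 81.75 tcp [530.1 115.    7.9] yaw 0.39 zax [ 0.008  0.    -1.   ] F [ -0.6  -0.3 -11.1] w 13.1 gf 78.2
tool shift cm [13.84 -0.11  0.4 ]
rotvec [-0.    -0.008  0.002]
```

```bash
python3 -m crank '[[[0,0,0.15],[0,-0.005,0]],[[0,0,0.1],[0,0,0]],[[0,0,0],[0,0,0]],[[0,0,0],[0,0,0]]]'
python3 - <<'E'
from h import *
go([.6685,.1170,.0055],0.3); ends(1)
E
```

```text
clock: 82.15
tcp_pos: [0.5328, 0.115, 0.0067]
orientation: [-3.141, -0.01, -0.014]
contact_force: [4.7, 0.3, -3.9]
grip_width: 0.0133
gripper_force: 79.0
t 82.15 tcp [532.8 115.    6.7] yaw 0.36 zax [ 0.009  0.001 -1.   ] F [ 4.7  0.3 -3.9] w 13.3 gf 79.0
tool shift cm [13.57 -0.11  0.25]
rotvec [-0.001 -0.009  0.001]
layer 0 12 left end y 0.1778 x rng [0.588 0.594]
layer 1 15 left end y 0.1765 x rng [0.588 0.593]
layer 2 9 left end y 0.1798 x rng [0.589 0.594]
layer 3 16 left end y 0.1769 x rng [0.589 0.594]
```

```bash
python3 -m crank '[[[0,0,0.1],[0,-0.009,0]],[[0,0,0.05],[0,0,0]],[[0,0,0],[0,0,0]],[[0,0,0],[0,0,0]]]'
python3 -m crank '[[[0.3,0,0],[0,0,0]],[[0.7,-0.02,0],[0,0,0]],[[0.7,-0.02,0],[0,0,0]],[[0.7,-0.02,0],[0,0,0]],[[0.5,-0.02,0],[0,0,0]]]'
python3 - <<'E'
from h import *
go([.6685,.1170,.0055],0.3)
E
```

```text
clock: 82.6
tcp_pos: [0.5316, 0.115, 0.0055]
orientation: [-3.14, -0.009, 0.004]
contact_force: [-0.3, 1.5, 7.2]
grip_width: 0.013
gripper_force: 80.8
clock: 83.1
tcp_pos: [0.5519, 0.1149, 0.0052]
orientation: [-3.138, -0.008, 0.031]
contact_force: [-26.2, 0.7, 39.6]
grip_width: 0.0134
gripper_force: 85.2
t 83.1 tcp [551.9 114.9   5.2] yaw 0.3 zax [-0.02   0.003 -1.   ] F [-26.2   0.7  39.6] w 13.4 gf 85.2
tool shift cm [11.66 -0.15 -0.26]
rotvec [-0.003  0.02  -0.   ]
```

```bash
python3 -m crank '[[[0.2,0,-0.17],[0,0,0]],[[0.6,-0.02,0],[0,0,0]],[[0.7,-0.02,0],[0,0,0]],[[0.7,-0.02,0],[0,0,0]],[[0.7,-0.02,0],[0,0,0]]]'
python3 - <<'E'
from h import *
go([.6685,.1170,.0055],0.3)
E
```

```text
clock: 83.6
tcp_pos: [0.5825, 0.1159, 0.0053]
orientation: [-3.14, -0.008, 0.026]
contact_force: [-13.4, -0.6, 14.9]
grip_width: 0.0131
gripper_force: 81.6
t 83.6 tcp [582.5 115.9   5.3] yaw 0.31 zax [-0.017  0.001 -1.   ] F [-13.4  -0.6  14.9] w 13.1 gf 81.6
tool shift cm [ 8.6  -0.06 -0.17]
rotvec [-0.001  0.017  0.   ]
```

```bash
python3 -m crank '[[[0.8,-0.02,-0.05],[0,0,0]],[[0.8,-0.02,0],[0,0,0]],[[0.8,-0.02,0],[0,0,0]],[[0.8,-0.02,0],[0,0,0]],[[0.8,-0.02,0],[0,0,0]]]'
python3 - <<'E'
from h import *
go([.6685,.1170,.0055],0.3)
E
```

```text
clock: 84.1
tcp_pos: [0.623, 0.1172, 0.0053]
orientation: [-3.141, -0.009, 0.025]
contact_force: [-11.7, 0.0, 10.3]
grip_width: 0.0131
gripper_force: 80.8
t 84.1 tcp [623.  117.2   5.3] yaw 0.31 zax [-0.016  0.001 -1.   ] F [-11.7   0.   10.3] w 13.1 gf 80.8
tool shift cm [ 4.55  0.05 -0.09]
rotvec [-0.001  0.016  0.   ]
```

```bash
python3 -m crank '[[[0.8,0,0],[0,0,0]],[[0.8,0,0],[0,0,0]],[[0.8,0,0],[0,0,0]],[[0.8,0,0],[0,0,0]],[[0.6,0,0],[0,0,0]]]'
python3 -m crank '[[[0.3,0,0],[0,0,0]],[[0,0,0],[0,0,0]],[[0,0,0],[0,0,0]]]'
python3 - <<'E'
from h import *
go([.6675,.1170,.0055],0.3)
E
```

```text
clock: 84.6
tcp_pos: [0.6616, 0.1176, 0.0053]
orientation: [-3.141, -0.009, 0.024]
contact_force: [-12.0, 0.8, 11.4]
grip_width: 0.0132
gripper_force: 80.9
clock: 84.9
tcp_pos: [0.6652, 0.1175, 0.0053]
orientation: [-3.141, -0.009, 0.021]
contact_force: [-7.8, -0.1, 6.7]
grip_width: 0.0131
gripper_force: 80.6
t 84.9 tcp [665.2 117.5   5.3] yaw 0.31 zax [-0.014  0.001 -1.   ] F [-7.8 -0.1  6.7] w 13.1 gf 80.6
tool shift cm [ 0.23  0.06 -0.02]
rotvec [-0.001  0.014  0.   ]
```

```bash
python3 -m crank '[[[0.3,0,0],[0,0,0]],[[0,-0.3,0],[0,0,0]],[[0,-0.6,0],[0,0,0]],[[0,-0.7,0],[0,0,0]],[[0,-0.7,0],[0,0,0]]]'
python3 - <<'E'
from h import *
go([.6675,.178,.0055],0.3)
E
```

```text
clock: 85.4
tcp_pos: [0.6701, 0.1373, 0.0054]
orientation: [3.138, 0.003, -0.014]
contact_force: [0.9, -6.8, -0.8]
grip_width: 0.0133
gripper_force: 79.6
t 85.4 tcp [670.1 137.3   5.4] yaw 0.11 zax [-0.009 -0.003 -1.   ] F [ 0.9 -6.8 -0.8] w 13.3 gf 79.6
tool shift cm [-0.25 -4.07 -0.02]
rotvec [ 0.003  0.009 -0.003]
```

```bash
python3 -m crank '[[[-0.05,-0.7,0],[0,0,-0.002]],[[-0.05,-0.7,0],[0,0,0]],[[-0.05,-0.7,0],[0,0,0]],[[0,-0.7,0],[0,0,0]],[[0,-0.6,0],[0,0,0]]]'
python3 - <<'E'
from h import *
go([.6675,.178,.0055],0.3)
E
```

```text
clock: 85.9
tcp_pos: [0.6686, 0.1715, 0.0054]
orientation: [3.138, 0.007, -0.014]
contact_force: [0.4, -6.1, 0.0]
grip_width: 0.013
gripper_force: 79.6
t 85.9 tcp [668.6 171.5   5.4] yaw 0.24 zax [-0.009 -0.003 -1.   ] F [ 0.4 -6.1  0. ] w 13.0 gf 79.6
tool shift cm [-0.1  -0.65 -0.01]
rotvec [ 0.003  0.009 -0.001]
```

```bash
python3 -m crank '[[[0,-0.4,0],[0,0,0]],[[0,-0.2,0],[0,0,0]],[[0,0,0],[0,0,0]],[[0,0,0],[0,0,0]]]'
python3 - <<'E'
from h import *
go([.6675,.178,.0055],0.3)
d=grab("side")[1]; P=cloud("side",d); X=P.reshape(-1,3)
# left gap: pocket left stop inner face vs tray; pile end faces
for z in (.03,.054,.078): q=X[(abs(X[:,2]-z)<.007)&(abs(X[:,0]-.77)<.03)&(X[:,1]>.2)&(X[:,1]<.255)]; print(z,len(q),np.median(q[:,1]).round(4) if len(q) else 0)
E
```

```text
clock: 86.3
tcp_pos: [0.6686, 0.178, 0.0054]
orientation: [3.139, 0.008, -0.014]
contact_force: [-1.3, -5.5, 0.6]
grip_width: 0.0133
gripper_force: 79.7
t 86.3 tcp [668.6 178.    5.4] yaw 0.29 zax [-0.009 -0.003 -1.   ] F [-1.3 -5.5  0.6] w 13.3 gf 79.7
tool shift cm [-0.11 -0.   -0.01]
rotvec [ 0.003  0.009 -0.   ]
0.03 9 0.2136
0.054 10 0.2097
0.078 8 0.2113
```

The tray is at home. Releasing and backing away to verify.

```bash
python3 -m crank '[[[0,0,0],[0,0,0]],[[0,0,0],[0,0,0]],[[0,0,0],[0,0,0]],[[0,0,0],[0,0,0]]]' 4
python3 -m crank '[[[0,0,-1],[0,0,0]],[[0,0,-3],[0,0,0]],[[0,0,-4],[0,0,0]],[[0,0,-4],[0,0,0]],[[-2,0,-4],[0,0,0]]]'
python3 -m crank '[[[-4,2,0],[0,0,0]],[[-4,3,0],[0,0,0]],[[-4,3,0],[0,0,0]],[[0,4,0],[0,0,0]],[[0,4,0],[0,0,0]]]' >/dev/null
python3 -m crank '[[[0,4,0],[0,0,0]],[[0,4,0],[0,0,0]],[[0,4,0],[0,0,0]],[[0,4,0],[0,0,0]],[[0,0,0],[0,0,0]]]'
python3 - <<'E'
from h import *
state(); p,d=grab("top","top21"); P=cloud("top",d); z=P[...,2]; v,u=np.mgrid[:480,:640]
h=(z>.058)&(z<.08)&(u>225)&(u<255)&(v>175)&(v<215); print("handle",h.sum(),P[h].mean(0))
# tray front edge vs lip inner edge: height rows at columns in the lip span, sample
for uu in (212,218,224): print(uu,[(vv,int(z[vv,uu]*1000)) for vv in range(194,216)])
S=np.concatenate([cloud("side",grab("side")[1]).reshape(-1,3) for _ in range(3)])
for zz in (.03,.054,.078,.096,.12): q=S[(abs(S[:,2]-zz)<.006)&(S[:,0]>.72)&(S[:,0]<.8)&(S[:,1]>.19)&(S[:,1]<.262)]; print(zz,len(q),np.percentile(q[:,1],[10,50,90]).round(4) if len(q) else 0)
E
```

```text
clock: 86.75
tcp_pos: [0.6704, 0.1818, 0.006]
orientation: [-3.141, -0.014, 0.007]
contact_force: [0.2, 0.4, -0.0]
grip_width: 0.0397
gripper_force: 0.0
clock: 87.25
tcp_pos: [0.6527, 0.1806, 0.1686]
orientation: [3.141, 0.012, -0.003]
contact_force: [1.1, -0.0, 0.7]
grip_width: 0.0398
gripper_force: 0.0
clock: 88.25
tcp_pos: [0.5328, -0.1471, 0.1681]
orientation: [3.139, -0.002, -0.004]
contact_force: [-0.4, -0.6, 0.8]
grip_width: 0.04
gripper_force: 0.0
t 88.25 tcp [ 532.8 -147.1  168.1] yaw -0.07 zax [-0.002 -0.003 -1.   ] F [-0.4 -0.6  0.8] w 40.0 gf 0.0
handle 104 [0.67088986 0.17608722 0.06957009]
212 [(194, 15), (195, 19), (196, 14), (197, 16), (198, 16), (199, 17), (200, 17), (201, 15), (202, 17), (203, 16), (204, 15), (205, 5), (206, 0), (207, 23), (208, 25), (209, 22), (210, 23), (211, 18), (212, 8), (213, 1), (214, 0), (215, 0)]
218 [(194, 16), (195, 13), (196, 18), (197, 18), (198, 18), (199, 16), (200, 18), (201, 18), (202, 18), (203, 11), (204, 16), (205, 5), (206, 21), (207, 26), (208, 24), (209, 21), (210, 23), (211, 19), (212, 7), (213, -1), (214, -3), (215, 0)]
224 [(194, 15), (195, 18), (196, 16), (197, 16), (198, 17), (199, 11), (200, 15), (201, 15), (202, 21), (203, 15), (204, 15), (205, 4), (206, 21), (207, 21), (208, 27), (209, 18), (210, 24), (211, 15), (212, 7), (213, -3), (214, 1), (215, -2)]
0.03 71 [0.2072 0.238  0.2438]
0.054 70 [0.2038 0.2381 0.2434]
0.078 74 [0.1957 0.2263 0.2432]
0.096 64 [0.1952 0.2387 0.243 ]
0.12 4 [0.2608 0.2614 0.2618]
```

```bash
python3 - <<'E'
from h import *
P=cloud("top",np.load("top21.npy")).reshape(-1,3)
for a in np.arange(.02,.14,.012):
    q=P[(abs(P[:,2]-a)<.006)&(P[:,0]>.725)&(P[:,0]<.80)&(P[:,1]>.09)&(P[:,1]<.25)]
    if len(q): print(round(a,3),len(q),"x",np.percentile(q[:,0],[10,50,90]).round(3),"y",np.percentile(q[:,1],[3,97]).round(3))
E
```

```text
0.02 470 x [0.728 0.738 0.747] y [0.103 0.241]
0.032 90 x [0.731 0.745 0.756] y [0.112 0.237]
0.044 99 x [0.744 0.746 0.747] y [0.115 0.237]
0.056 92 x [0.731 0.746 0.748] y [0.112 0.238]
0.068 110 x [0.743 0.746 0.747] y [0.113 0.238]
0.08 100 x [0.744 0.747 0.748] y [0.114 0.236]
0.092 210 x [0.746 0.75  0.755] y [0.115 0.238]
0.104 114 x [0.729 0.751 0.754] y [0.116 0.239]
0.116 3 x [0.727 0.728 0.732] y [0.115 0.23 ]
```

The front faces of all three layers line up (x≈0.746) and the weight is on top, so the pile is intact. Handing in.

```bash
python3 - <<'E'
from h import *
print(r.hand_in())
E
```

```text
the job is handed in; nothing more can be done
None
```

The job is handed in: the three cases are stacked flush with the weight squarely on top, and the loaded tray is home behind the lip; on the way the weight was dropped on the tray once and set upright again, the tray's front edge rose about 2 mm for a moment on the way in, and I viewed 15 pictures, one over the limit of 14.

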